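# Pack the glaze caddy and hold it up

### The arm

A 7-joint arm with a two-finger parallel gripper is mounted at the origin on the work surface. World frame = base frame: x ahead of the robot, y to its left, z up, the work surface at z = 0. Lengths are in m, angles in degrees, forces in N, time in s.
With the tool pointing down it reaches from about 0.425 to 0.875 m from the base axis. Payload 4.7 kg.
Tool frame: the origin (TCP) lies between the finger pads; the fingertips stand 14 mm ahead of it and the grasp point (between the pads) lies 5 mm behind it (env.tip_reach is the distance from the TCP to the fingertips, in m); z points along the fingers, y is the direction in which the jaws open and shut (so a half turn about z gives the same grasp; the last joint's range is limited). The gripper opens to 87 mm and grips with 3 to 60 N. Pads are 19 mm wide; open, the fingers measure 117 mm over their backs; the gripper's body (75 mm by 190 mm) begins 51 mm behind the grasp point.
Start: joints at [-65.426, 18.392, -4.016, 83.108, 1.295, 78.541, -3.26], TCP at [0.262, 0.595, 0.237] pointing down, gripper open.
Joint ranges: [-163.93, 163.93], [-17.29, 119.83], [-79.2, 71.16], [3.27, 140.29], [-89.18, 269.18], [5.43, 117.66], [-154.24, 154.24]. Speed limits (degrees/s): [147.25, 147.25, 180, 180, 180, 180, 180].

### API

Orientations are given as [roll, pitch, yaw] about the fixed x, y, z axes, in that order (R = Rz(yaw) Ry(pitch) Rx(roll)).
In Python, from cell import env gives the robot as it stands. The module is installed in compiled form; this text tells all that it offers.
- The arm moves only by the shell command python3 -m pendant 'ROWS' [FORCE]. ROWS is JSON, a list of rows, each an object of numbers: "rx", "ry", "rz": the turn, a rotation vector about the tool's x, y, z in degrees; "tx", "ty", "tz": the shift along the tool's x, y, z in mm; "jaw": the finger opening in mm, from 0 to 87. In form: [{"rx": .., "ry": .., "rz": .., "tx": .., "ty": .., "tz": .., "jaw": ..}, ...]. A call has 1 to 20 rows; each row shifts and turns the commanded pose from where the row before left it, along the tool's axes as they then stand; what a row does not reach is not made up. A row lasts 1/12 s, in which the tool goes at most 41.7 mm and 7.16 degrees, less where a joint would pass 70% of its speed; a pose out of reach is approached as far as the arm can. A call with a gripper value outside its range is refused whole. The fingers move at their own pace and stop on an object; FORCE is the grip in N (left out, the last holds). Time passes only in rows, so rows that do not move let the fingers close. It gives the time, the measured TCP pose, the force and the opening at its end, in the units of the state.
- env.get_obs(): the state, without advancing time (a new reading comes with each control period).
- env.read_camera(name): name is "side" or "top"; returns a dict with "img" (480x640x3 uint8, red, green, blue), "range_z" (480x640 float32, m along the optical axis (not along the pixel's ray), 0 where there is no reading), "vertical_fov" (degrees; the focal length in pixels is half the picture's height over the tangent of half this angle, whatever the lens; pixels are square), "cx", "cy" (the principal point, pixels), "distortion" ([k1, k2, p1, p2, k3] as OpenCV has them; the pictures are not rectified), "world_to_cam" (4x4, takes a point from world to camera coordinates). Camera axes: x right, y up, looking along -z (the intrinsics and any distortion apply to the point x, -y, -z); pixel columns grow to the right and rows downward; lengths in m; the calibration is good to about 2 mm. A picture is of the moment at which its call begins.
- env.sign_off(): hands the job in, once; it reports no verdict.
The state is a dict: "time_s": time; "qpos": joint angles; "joint_velocities": joint speeds; "effort": joint torques, N m; "tool_pos": TCP position; "tool_rot": TCP orientation; "force": force on the tool from outside, world axes, zero at the start; "wrist_torque": the same for the moment, N m; "grip_width": finger opening in m.
Only numpy, scipy, OpenCV 4.12 (cv2) and the standard library are available. Lean on these libraries where they do the work, as an engineer would, in place of code of your own. Each camera call takes 0.05 s, during which the arm holds its last target.

### The job

Stand the two loose glaze bottles, the round blue one and the square green one, upright in the two empty cells of the wooden glaze caddy, one in each. Once both are in and let go, take the full caddy by its handle bar, lift it off the ware board to about 10 cm above the board, and finish still holding it there in the gripper, level and still, with all four bottles standing in it. Do not knock any bottle or the caddy over, and leave the white bowl, the terracotta beaker, the blue tile and the white jar where they are.

Things in the scene. Friction and masses are not known exactly. Their poses are not given: they have to be found in the camera images.
- caddy: Loose wooden caddy, 172 (x) by 120 mm (y), four open cells 54 by 54 mm centred at x +-55, y +-29 mm; floor 8 mm thick, walls 4 mm, wall tops 53 mm above the underside. Handle bar over the middle. Cells (-55,+29) and (+55,-29) already hold brown bottles, the other two are empty. 0.3 kg empty, 0.8 kg full, then balanced about its middle. Origin: centre of underside; z up.
- caddy_handle (a point): Middle of the caddy's dark handle bar, 110 mm above the caddy's underside, on its centre line. The bar runs along the caddy's y: 120 mm long, 16 mm thick (x), 20 mm high, flat sided, a steel post under each end; free below, and 33 mm free from each long side to the bottle caps. Axes as the caddy's.
- cell_a (a point): Centre of the floor of the empty cell at x = -55, y = -29 mm in the caddy; 54 by 54 mm inside, walls 45 mm high above this floor. Axes as the caddy's.
- cell_b (a point): Centre of the floor of the empty cell at x = +55, y = +29 mm in the caddy; same size and axes as cell_a.
- round_bottle_center (a point): Loose round glaze bottle, blue with a paper band and white cap, about 0.12 kg, standing on the table. Solid, 46 mm across, 106 mm tall: body up to 60 mm, sloping shoulder to 68 mm, then a straight cap 28 mm in diameter from 68 to 106 mm. This point is its centre, 53 mm above its underside, on its axis; z is up.
- square_bottle_center (a point): Loose square glaze bottle, green with a paper band and black cap, about 0.12 kg, standing on the table. Solid, body 44 by 44 mm (sides along its x and y) up to 64 mm, then a neck and from 68 to 106 mm a straight round cap 28 mm in diameter. This point is its centre, 53 mm above its underside, on its axis; z is up. Its sides must be in line with the cell's to go in.
- packed_a_center (a point): Round brown bottle with grey cap already standing in the caddy's cell at (-55,+29). Loose. Solid, 46 mm across, 106 mm tall: body up to 60 mm, sloping shoulder to 68 mm, then a straight cap 28 mm in diameter from 68 to 106 mm. This point is its centre, 53 mm above its underside, on its axis; z is up.
- packed_b_center (a point): Round brown bottle with grey cap already standing in the caddy's cell at (+55,-29). Loose. Solid, 46 mm across, 106 mm tall: body up to 60 mm, sloping shoulder to 68 mm, then a straight cap 28 mm in diameter from 68 to 106 mm. This point is its centre, 53 mm above its underside, on its axis; z is up.
- board: Plywood ware board under the caddy, 240 by 200 by 15 mm, fixed to the table. Origin: centre of its underside, on the table.
- bowl: White bowl, 110 mm across, 50 mm high, to be left alone. Origin: centre of its underside.
- beaker: Terracotta beaker, 76 mm across, 90 mm high, to be left alone. Origin: centre of its underside.
- tile: Blue test tile lying flat, 70 by 50 by 10 mm, to be left alone. Origin: centre of its underside.
- slip_jar: White jar with a steel lid, 80 mm across, 85 mm high, to be left alone. Origin: centre of its underside.
Not all that is in view belongs to the job. What is shaped like the caddy but red, turquoise or yellow is not meant.

How it is judged:
By the outcome, as a careful person would: the job done as asked, in the order asked, and still so for the second after the job is handed in, while the arm keeps its last pose, push and grip.
It also fails if it takes over 61 s, if anything falls off the work surface, if the arm or the gripper's body presses on something with over 40 N, if the wrist force passes 120 N, or if a joint passes its speed limit or range.

## Working session

There is one attempt and no reset: what is moved stays moved. The work goes in short steps, Python scripts to look and compute and a shell command to move; the robot and the scene stay as the last step left them, time stands still between calls to the robot, and variables do not carry over. Pictures are saved under pics/ and viewed, and the job is handed in when it is done.

```bash
mkdir -p pics; ls; python3 - <<'E'
from cell import env
import cv2,numpy as np
o=env.get_obs()
for k,v in o.items(): print(k,np.round(v,3))
print(env.tip_reach)
for n in("side","top"):
    c=env.read_camera(n)
    cv2.imwrite(f"pics/{n}0.png",c["img"][...,::-1])
    np.savez(f"{n}0.npz",**c)
    print(n,c["vertical_fov"],c["cx"],c["cy"],c["distortion"]);print(np.round(c["world_to_cam"],4))
E
```

```text
pics
time_s 0.0
qpos [-65.425  18.439  -4.015  83.175   1.295  78.54   -3.259]
joint_velocities [-0.047 -0.036  0.052 -0.03  -0.065 -0.079 -0.004]
effort [-0.0000e+00 -4.9129e+01 -4.0400e-01 -3.1253e+01 -6.4000e-02  4.4000e-02
  0.0000e+00]
tool_pos [0.262 0.594 0.235]
tool_rot [-1.79891e+02  6.00000e-03  1.56235e+02]
force [-0.689  0.535  0.606]
wrist_torque [-0.027 -0.011 -0.003]
grip_width 0.087
0.014
side 52.346918368222745 314.8162483627472 238.16417311848744 [0.02016868 0.         0.         0.         0.        ]
[[ 8.7480e-01 -4.8450e-01  1.0000e-04 -4.6630e-01]
 [ 2.9600e-01  5.3470e-01  7.9150e-01 -2.1690e-01]
 [-3.8350e-01 -6.9240e-01  6.1120e-01 -1.0793e+00]
 [ 0.0000e+00  0.0000e+00  0.0000e+00  1.0000e+00]]
top 46.261393037754836 315.6921887288269 239.66977822503952 [-0.03468802  0.          0.          0.          0.        ]
[[ 0.0029 -0.9999  0.0123 -0.0315]
 [ 0.9889  0.0047  0.1487 -0.5204]
 [-0.1487  0.0118  0.9888 -1.2595]
 [ 0.      0.      0.      1.    ]]
```

View pics/side0.png

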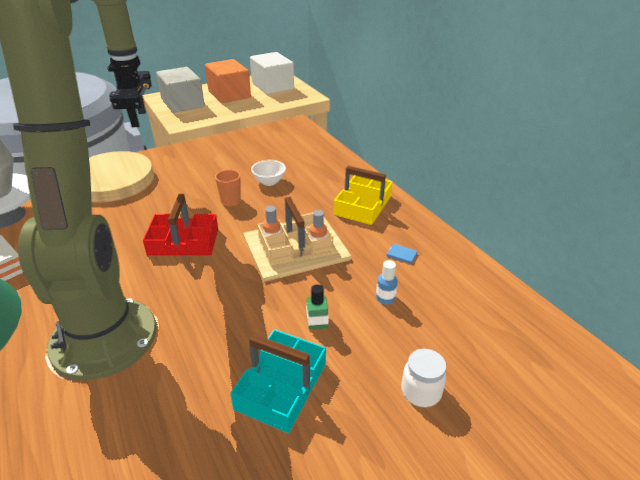

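View pics/top0.png

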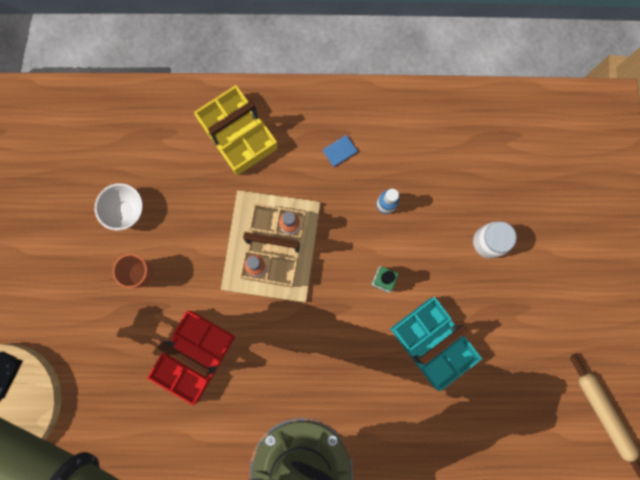

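Candidates, by top-view pixel:
- **Caddies:** wooden (271,243), red (191,357), turquoise (436,343), yellow (236,130).
- **Blue:** bottle (388,200) or tile (340,151).
- **Green:** bottle (385,279) or the turquoise caddy.
- **White lids and caps:** jar (496,240), and the bowl (118,207).

I choose the wooden caddy, the blue bottle with the white cap, and the green bottle with the black cap. I'll check these in a crop and measure them.

```bash
cat > h.py <<'E'
import numpy as np,cv2
def K(c):
    f=240/np.tan(np.radians(c["vertical_fov"])/2); return np.array([[f,0,c["cx"]],[0,f,c["cy"]],[0,0,1.]])
def rays(c,uv):
    n=cv2.undistortPoints(np.asarray(uv,float).reshape(-1,1,2),K(c),np.asarray(c["distortion"],float)).reshape(-1,2)
    return np.c_[n[:,0],-n[:,1],-np.ones(len(n))]
def toworld(c,p):
    T=np.linalg.inv(c["world_to_cam"]); return p@T[:3,:3].T+T[:3,3]
def cloud(c,box=(0,0,640,480)):
    x0,y0,x1,y1=box
    u,v=np.meshgrid(np.arange(x0,x1),np.arange(y0,y1)); uv=np.c_[u.ravel(),v.ravel()]
    z=c["range_z"][y0:y1,x0:x1].ravel(); m=z>0
    return toworld(c,rays(c,uv[m])*z[m,None]),c["img"][y0:y1,x0:x1].reshape(-1,3)[m],uv[m]
def plane(c,uv,z):
    T=np.linalg.inv(c["world_to_cam"]); d=rays(c,uv)@T[:3,:3].T; o=T[:3,3]
    return o+d*((z-o[2])/d[:,2])[:,None]
def proj(c,P):
    p=np.c_[np.atleast_2d(P),np.ones(len(np.atleast_2d(P)))]@np.asarray(c["world_to_cam"]).T
    q=np.c_[p[:,0],-p[:,1],-p[:,2]]
    return cv2.projectPoints(q,np.zeros(3),np.zeros(3),K(c),np.asarray(c["distortion"],float))[0].reshape(-1,2)
E
python3 - <<'E'
from h import *
c=dict(np.load("top0.npz")); s=dict(np.load("side0.npz"))
def crop(im,x0,y0,x1,y1,k): return cv2.resize(im[y0:y1,x0:x1,::-1],None,fx=k,fy=k,interpolation=cv2.INTER_CUBIC)
cv2.imwrite("pics/crop_top.png",crop(c["img"],215,180,415,310,4))
cv2.imwrite("pics/crop_side.png",crop(s["img"],230,180,430,330,4))
def show(n,P,lo,hi):
    m=(P[:,2]>lo)&(P[:,2]<hi);Q=P[m]
    r=cv2.minAreaRect((Q[:,:2]*1000).astype(np.float32))
    print(n,len(Q),"mean",np.round(Q.mean(0),4),"med z",np.median(Q[:,2]),"rect",np.round(r[0],1),np.round(r[1],1),round(r[2],1))
for nm,cam,bx in(("top",c,dict(b=(370,180,410,220),g=(365,258,405,298),h=(235,190,310,300))),("side",s,dict(b=(370,255,405,310),g=(300,280,335,332),h=(255,190,340,260)))):
    for k,lo,hi in(("b",.1,.115),("b",.02,.1),("g",.1,.115),("g",.058,.072),("g",.02,.058),("h",.126,.15),("h",.061,.075)):
        show(nm+k,cloud(cam,bx[k])[0],lo,hi)
    P=cloud(cam,(200,180,420,320))[0]; print(nm,"table z",np.median(P[np.abs(P[:,2])<.008,2]))
E
```

```text
topb 118 mean [ 0.6131 -0.1973  0.1056] med z 0.1054572087752782 rect [ 613.2 -197.1] [25.2 26.5] 87.1
topb 275 mean [ 0.6045 -0.1916  0.0598] med z 0.06113295591226464 rect [ 609.9 -195.5] [45.8 39.8] 58.2
topg 124 mean [ 0.4305 -0.1872  0.1054] med z 0.10551668654448687 rect [ 431.4 -187.3] [24.5 26.5] 89.1
topg 226 mean [ 0.4283 -0.1846  0.0632] med z 0.06301595499953017 rect [ 430.6 -187.7] [44.5 43.9] 66.9
topg 70 mean [ 0.4239 -0.1762  0.0409] med z 0.040359138696625 rect [ 429.7 -187.3] [45.  43.1] 67.5
toph 659 mean [0.5059 0.0693 0.1324] med z 0.13280156554055234 rect [506.6  69.6] [ 80.7 137.6] 26.3
toph 767 mean [0.5065 0.0687 0.0671] med z 0.06715931590871249 rect [507.2  69.2] [120.7 172.5] 80.3
top table z -0.0005894355458699874
sideb 94 mean [ 0.6123 -0.2022  0.1045] med z 0.10470667905400927 rect [ 613.1 -201.3] [28.8 25. ] 54.7
sideb 496 mean [ 0.6053 -0.2113  0.0569] med z 0.05871227148355318 rect [ 609.3 -206.5] [35.8 46. ] 50.4
sideg 109 mean [ 0.4308 -0.1928  0.1045] med z 0.10453233556785946 rect [ 432. -192.] [29.2 25.8] 61.3
sideg 216 mean [ 0.4278 -0.1983  0.063 ] med z 0.06273952265189181 rect [ 431.  -192.5] [44.9 44.4] 70.8
sideg 268 mean [ 0.4221 -0.2077  0.0395] med z 0.04004106393963558 rect [ 430.4 -192.3] [46.5 43.6] 66.6
sideh 305 mean [0.5062 0.0614 0.1312] med z 0.13191351385269923 rect [508.2  65.1] [ 81.9 137.3] 25.6
sideh 614 mean [0.4946 0.0516 0.0663] med z 0.06584802686259095 rect [507.1  65.5] [126.4 173. ] 80.4
side table z -0.0011973563406630916
```

View pics/crop_top.png

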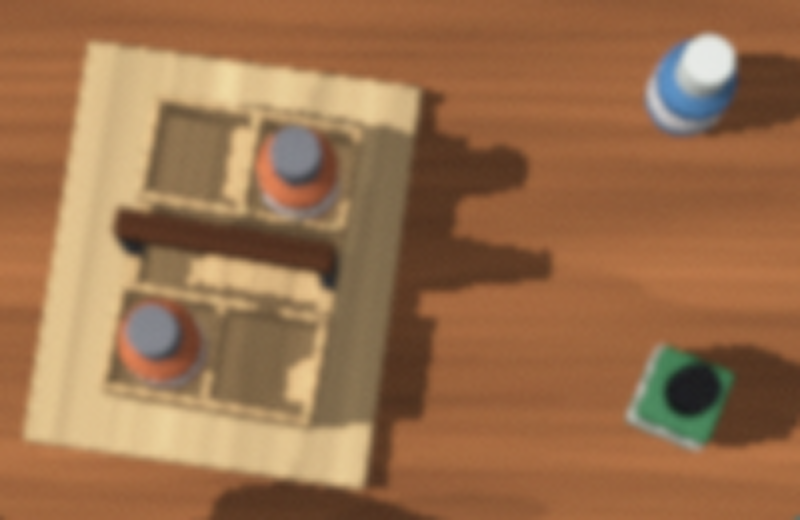

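View pics/crop_side.png

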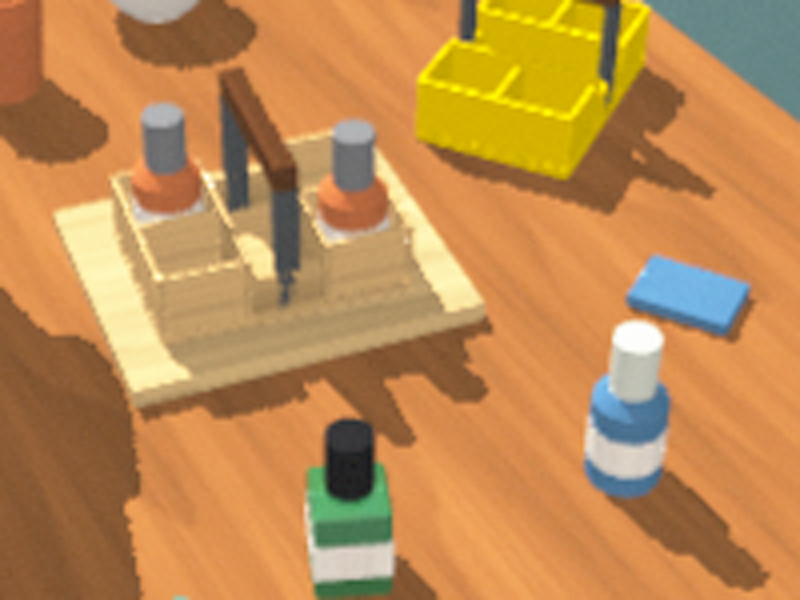

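The crops confirm the choice: a blue bottle with a white cap, a green bottle with a black cap, and the plain wooden caddy with grey-capped bottles in two diagonal cells. The two cameras differ by about 4 mm in y, so I'll close the loop on the gripped bottle. First I'll turn the tool to yaw 80.3, where the jaws lie along caddy x.

```bash
cat > d.py <<'E'
import sys,numpy as np
from cell import env
from scipy.spatial.transform import Rotation as R
def delta(t,yaw=80.3):
    o=env.get_obs(); r=R.from_euler("xyz",o["tool_rot"],degrees=True)
    d=r.inv().apply(np.array(t)-o["tool_pos"])*1000
    rv=(r.inv()*R.from_euler("xyz",[180,0,yaw],degrees=True)).as_rotvec(degrees=True)
    print("t",round(o["time_s"],2),"pos",np.round(o["tool_pos"],4),"rot",np.round(o["tool_rot"],2),"w",round(o["grip_width"],4),"F",np.round(o["force"],1),"q",np.round(o["qpos"],0))
    print("shift",np.round(d,1),"turn",np.round(rv,2))
if __name__=="__main__":
    a=[float(x) for x in sys.argv[1:]]; delta(a[:3],*a[3:])
E
python3 -m pendant '[{"rz":6.9},{"rz":6.9},{"rz":6.9},{"rz":6.9},{"rz":6.9},{"rz":6.9},{"rz":6.9},{"rz":6.9},{"rz":6.9},{"rz":6.9},{"rz":6.9},{}]' 20
python3 d.py .613 -.199 .19
```

```text
t 0.1 pos [0.2618 0.5944 0.2356] rot [-1.7990e+02  1.0000e-02  1.5624e+02] w 0.0867 F [-0.7  0.2 -1.1] q [-65.  18.  -4.  83.   1.  79.  -3.]
shift [-641.1 -584.6   46.7] turn [-8.000e-02  7.000e-02  7.594e+01]invalid input at $[0]: expected keys rx, ry, rz, tx, ty, tz, jaw
```

```bash
python3 -m pendant '[{"rx":0,"ry":0,"rz":6.9,"tx":0,"ty":0,"tz":0,"jaw":87},{"rx":0,"ry":0,"rz":6.9,"tx":0,"ty":0,"tz":0,"jaw":87},{"rx":0,"ry":0,"rz":6.9,"tx":0,"ty":0,"tz":0,"jaw":87},{"rx":0,"ry":0,"rz":6.9,"tx":0,"ty":0,"tz":0,"jaw":87},{"rx":0,"ry":0,"rz":6.9,"tx":0,"ty":0,"tz":0,"jaw":87},{"rx":0,"ry":0,"rz":6.9,"tx":0,"ty":0,"tz":0,"jaw":87},{"rx":0,"ry":0,"rz":6.9,"tx":0,"ty":0,"tz":0,"jaw":87},{"rx":0,"ry":0,"rz":6.9,"tx":0,"ty":0,"tz":0,"jaw":87},{"rx":0,"ry":0,"rz":6.9,"tx":0,"ty":0,"tz":0,"jaw":87},{"rx":0,"ry":0,"rz":6.9,"tx":0,"ty":0,"tz":0,"jaw":87},{"rx":0,"ry":0,"rz":6.9,"tx":0,"ty":0,"tz":0,"jaw":87},{"rx":0,"ry":0,"rz":0,"tx":0,"ty":0,"tz":0,"jaw":87}]' 20
python3 d.py .613 -.199 .19
```

```text
time_s: 1.1
tool_pos: [0.2619, 0.5946, 0.236]
tool_rot: [180.0, 0.1, 80.2]
force: [0.7, -0.5, -0.8]
grip_width: 0.0873
t 1.1 pos [0.2619 0.5946 0.236 ] rot [1.800e+02 6.000e-02 8.016e+01] w 0.0873 F [ 0.7 -0.5 -0.8] q [-73.  18.   6.  83.  -2.  78. -77.]
shift [-721.9  481.5   46.8] turn [ 0.    0.06 -0.14]
```

```bash
python3 -m pendant '[{"rx":0,"ry":0,"rz":0,"tx":-16,"ty":11,"tz":0,"jaw":87},{"rx":0,"ry":0,"rz":0,"tx":-30,"ty":20,"tz":0,"jaw":87},{"rx":0,"ry":0,"rz":0,"tx":-32,"ty":21,"tz":0,"jaw":87},{"rx":0,"ry":0,"rz":0,"tx":-32,"ty":21,"tz":0,"jaw":87},{"rx":0,"ry":0,"rz":0,"tx":-32,"ty":21,"tz":0,"jaw":87},{"rx":0,"ry":0,"rz":0,"tx":-32,"ty":21,"tz":0,"jaw":87},{"rx":0,"ry":0,"rz":0,"tx":-32,"ty":21,"tz":0,"jaw":87},{"rx":0,"ry":0,"rz":0,"tx":-32,"ty":21,"tz":0,"jaw":87},{"rx":0,"ry":0,"rz":0,"tx":-32,"ty":21,"tz":0,"jaw":87},{"rx":0,"ry":0,"rz":0,"tx":-32,"ty":21,"tz":0,"jaw":87},{"rx":0,"ry":0,"rz":0,"tx":-32,"ty":21,"tz":0,"jaw":87},{"rx":0,"ry":0,"rz":0,"tx":-32,"ty":21,"tz":0,"jaw":87},{"rx":0,"ry":0,"rz":0,"tx":-32,"ty":21,"tz":0,"jaw":87},{"rx":0,"ry":0,"rz":0,"tx":-32,"ty":21,"tz":0,"jaw":87},{"rx":0,"ry":0,"rz":0,"tx":-32,"ty":21,"tz":0,"jaw":87},{"rx":0,"ry":0,"rz":0,"tx":-32,"ty":21,"tz":0,"jaw":87},{"rx":0,"ry":0,"rz":0,"tx":-32,"ty":21,"tz":0,"jaw":87},{"rx":0,"ry":0,"rz":0,"tx":-32,"ty":21,"tz":0,"jaw":87},{"rx":0,"ry":0,"rz":0,"tx":-32,"ty":21,"tz":0,"jaw":87},{"rx":0,"ry":0,"rz":0,"tx":-32,"ty":21,"tz":0,"jaw":87}]' 20
python3 d.py .613 -.199 .19
```

```text
time_s: 2.77
tool_pos: [0.561, -0.0886, 0.2366]
tool_rot: [180.0, -0.0, 80.6]
force: [1.4, -0.2, -0.1]
grip_width: 0.0869
t 2.77 pos [ 0.561  -0.0886  0.2366] rot [ 1.7998e+02 -3.0000e-02  8.0590e+01] w 0.0869 F [ 1.4 -0.2 -0.1] q [-31.  10.  43.  96.  -7.  76.   3.]
shift [-100.5   69.3   46.6] turn [ 0.02 -0.03  0.29]
```

```bash
python3 -m pendant '[{"rx":0,"ry":0,"rz":0,"tx":-28,"ty":20,"tz":0,"jaw":87},{"rx":0,"ry":0,"rz":0,"tx":-24,"ty":16,"tz":10,"jaw":87},{"rx":0,"ry":0,"rz":0,"tx":-20,"ty":14,"tz":12,"jaw":87},{"rx":0,"ry":0,"rz":0,"tx":-14,"ty":10,"tz":12,"jaw":87},{"rx":0,"ry":0,"rz":0,"tx":-6,"ty":4,"tz":12,"jaw":87},{"rx":0,"ry":0,"rz":0,"tx":0,"ty":0,"tz":0,"jaw":87},{"rx":0,"ry":0,"rz":0,"tx":0,"ty":0,"tz":0,"jaw":87}]' 20
python3 d.py .613 -.199 .19; python3 - <<'E'
from cell import env
from h import *
for n in("side","top"):
    c=env.read_camera(n); np.savez(n+"1.npz",**c)
    u=proj(c,[[.613,-.199,.1]])[0].astype(int); x,y=np.clip(u-[100,90],0,[440,300])
    cv2.imwrite(f"pics/{n}1.png",cv2.resize(c["img"][y:y+180,x:x+200,::-1],None,fx=3,fy=3)); print(n,x,y)
E
```

```text
time_s: 3.35
tool_pos: [0.6077, -0.1875, 0.1895]
tool_rot: [-179.9, -0.0, 80.4]
force: [0.3, 0.4, -0.4]
grip_width: 0.087
t 3.35 pos [ 0.6077 -0.1875  0.1895] rot [-1.7985e+02 -4.0000e-02  8.0420e+01] w 0.087 F [ 0.3  0.4 -0.4] q [-19.  22.  44.  90. -16.  74.  17.]
shift [-10.5   7.2  -0.5] turn [-0.15 -0.04  0.12]
side 287 175
top 292 105
```

View pics/side1.png

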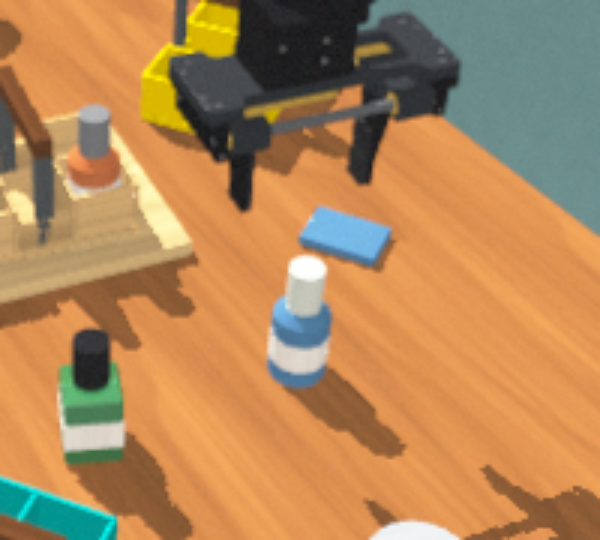

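View pics/top1.png

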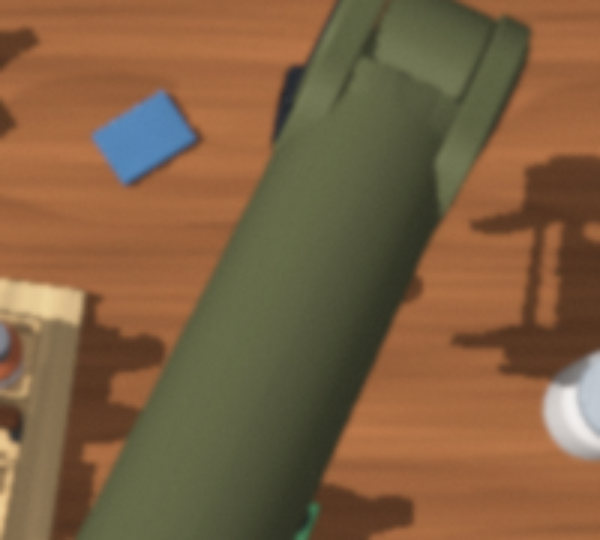

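```bash
python3 - <<'E'
from cell import env
from h import *
from scipy.spatial.transform import Rotation as R
s=dict(np.load("side1.npz")); o=env.get_obs(); r=R.from_euler("xyz",o["tool_rot"],degrees=True)
P=lambda x,y,z: o["tool_pos"]+r.apply([x/1e3,y/1e3,z/1e3])
tips=[P(0,-51,14),P(0,51,14),P(0,0,14)]
print("pred",proj(s,tips))
# finger cloud
C,col,uv=cloud(s,(340,190,430,260)); D=r.inv().apply(C-o["tool_pos"])*1000
m=(D[:,2]>-22)&(D[:,2]<20)&(np.abs(D[:,0])<25)&(np.abs(D[:,1])<75)
for sg in(-1,1):
    q=D[m&(D[:,1]*sg>0)]; print(sg,len(q),"min",np.round(np.percentile(q,3,axis=0),1),"max",np.round(np.percentile(q,97,axis=0),1))
im=s["img"].copy()
for p in proj(s,[P(x,y,14) for x in(-10,10) for y in(-58,-43.5,43.5,58)]): cv2.circle(im,tuple(np.round(p).astype(int)),1,(255,0,0),-1)
cv2.imwrite("pics/tip.png",cv2.resize(im[190:260,340:430,::-1],None,fx=8,fy=8,interpolation=cv2.INTER_NEAREST))
E
```

```text
pred [[364.75537305 241.27530739]
 [406.71143542 231.86247289]
 [385.98770842 236.51128008]]
-1 107 min [-14.7 -55.5 -20.6] max [  8.  -43.9  13.6]
1 128 min [-14.4  42.2 -21.2] max [ 5.9 52.9 15.4]
```

View pics/tip.png

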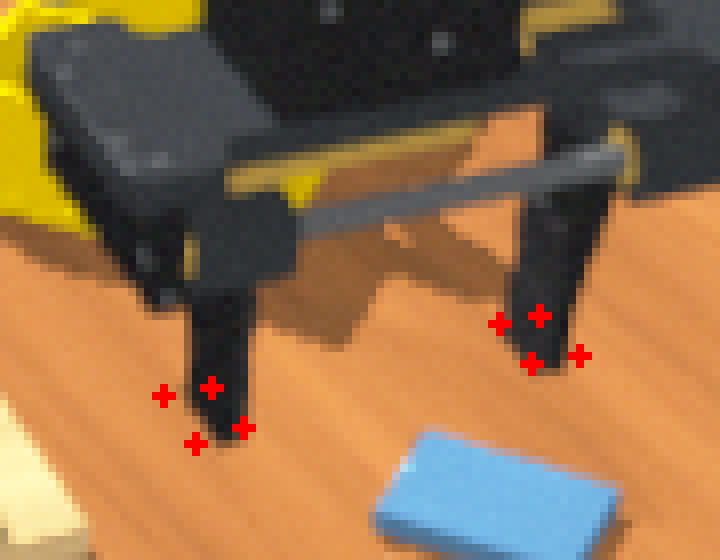

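```bash
python3 -m pendant '[{"rx":0,"ry":0,"rz":0,"tx":-5,"ty":4,"tz":5,"jaw":75},{"rx":0,"ry":0,"rz":0,"tx":-4.5,"ty":3,"tz":15,"jaw":75},{"rx":0,"ry":0,"rz":0,"tx":0,"ty":0,"tz":20,"jaw":75},{"rx":0,"ry":0,"rz":0,"tx":0,"ty":0,"tz":20,"jaw":75},{"rx":0,"ry":0,"rz":0,"tx":0,"ty":0,"tz":20,"jaw":75},{"rx":0,"ry":0,"rz":0,"tx":0,"ty":0,"tz":14,"jaw":75},{"rx":0,"ry":0,"rz":0,"tx":0,"ty":0,"tz":7,"jaw":75},{"rx":0,"ry":0,"rz":0,"tx":0,"ty":0,"tz":0,"jaw":75}]' 20
python3 d.py .613 -.198 .088
```

```text
time_s: 4.12
tool_pos: [0.6125, -0.1985, 0.0874]
tool_rot: [-179.8, -0.0, 80.3]
force: [0.0, 0.6, -0.7]
grip_width: 0.0749
t 4.12 pos [ 0.6125 -0.1985  0.0874] rot [-179.81   -0.     80.34] w 0.0749 F [ 0.   0.6 -0.7] q [-16.  29.  41.  95. -20.  65.  21.]
shift [ 0.6  0.4 -0.6] turn [-0.19 -0.    0.04]
```

```bash
python3 -m pendant '[{"rx":0,"ry":0,"rz":0,"tx":0,"ty":0,"tz":0,"jaw":45},{"rx":0,"ry":0,"rz":0,"tx":0,"ty":0,"tz":0,"jaw":36},{"rx":0,"ry":0,"rz":0,"tx":0,"ty":0,"tz":0,"jaw":32},{"rx":0,"ry":0,"rz":0,"tx":0,"ty":0,"tz":0,"jaw":28},{"rx":0,"ry":0,"rz":0,"tx":0,"ty":0,"tz":0,"jaw":15},{"rx":0,"ry":0,"rz":0,"tx":0,"ty":0,"tz":0,"jaw":15},{"rx":0,"ry":0,"rz":0,"tx":0,"ty":0,"tz":0,"jaw":15},{"rx":0,"ry":0,"rz":0,"tx":0,"ty":0,"tz":0,"jaw":15},{"rx":0,"ry":0,"rz":0,"tx":0,"ty":0,"tz":0,"jaw":15}]' 25
python3 - <<'E'
from cell import env
from h import *
c=env.read_camera("side"); print(env.get_obs()["grip_width"])
cv2.imwrite("pics/side2.png",cv2.resize(c["img"][190:330,310:460,::-1],None,fx=4,fy=4))
E
```

```text
time_s: 4.87
tool_pos: [0.6138, -0.1989, 0.0896]
tool_rot: [180.0, -0.0, 80.3]
force: [0.3, 0.1, -0.1]
grip_width: 0.0274
0.027843727450671263
```

View pics/side2.png

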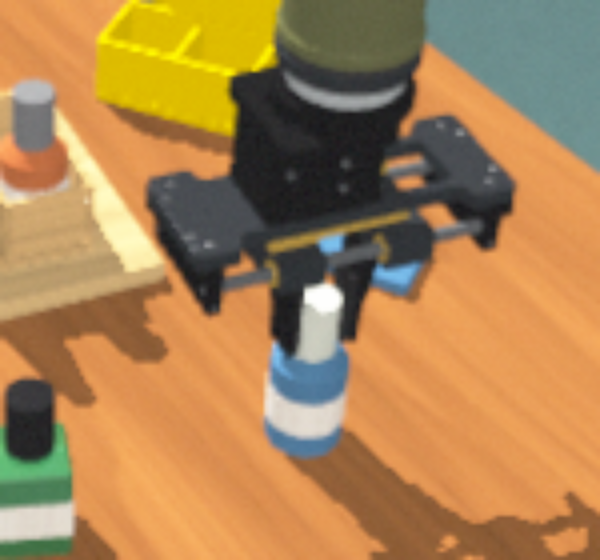

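```bash
python3 -m pendant '[{"rx":0,"ry":0,"rz":0,"tx":0,"ty":0,"tz":-5,"jaw":15},{"rx":0,"ry":0,"rz":0,"tx":0,"ty":0,"tz":-15,"jaw":15},{"rx":0,"ry":0,"rz":0,"tx":0,"ty":0,"tz":-25,"jaw":15},{"rx":0,"ry":0,"rz":0,"tx":0,"ty":0,"tz":-30,"jaw":15},{"rx":0,"ry":0,"rz":0,"tx":0,"ty":0,"tz":-30,"jaw":15},{"rx":0,"ry":0,"rz":0,"tx":0,"ty":0,"tz":-30,"jaw":15},{"rx":0,"ry":0,"rz":0,"tx":10,"ty":-4,"tz":-20,"jaw":15},{"rx":0,"ry":0,"rz":0,"tx":20,"ty":-7,"tz":-5,"jaw":15},{"rx":0,"ry":0,"rz":0,"tx":30,"ty":-11,"tz":0,"jaw":15},{"rx":0,"ry":0,"rz":0,"tx":36,"ty":-13,"tz":0,"jaw":15},{"rx":0,"ry":0,"rz":0,"tx":36,"ty":-12,"tz":0,"jaw":15},{"rx":0,"ry":0,"rz":0,"tx":36,"ty":-12,"tz":0,"jaw":15},{"rx":0,"ry":0,"rz":0,"tx":36,"ty":-12,"tz":0,"jaw":15},{"rx":0,"ry":0,"rz":0,"tx":30,"ty":-11,"tz":0,"jaw":15},{"rx":0,"ry":0,"rz":0,"tx":20,"ty":-7,"tz":0,"jaw":15},{"rx":0,"ry":0,"rz":0,"tx":14,"ty":-4,"tz":0,"jaw":15},{"rx":0,"ry":0,"rz":0,"tx":5,"ty":-1,"tz":0,"jaw":15},{"rx":0,"ry":0,"rz":0,"tx":0,"ty":0,"tz":0,"jaw":15},{"rx":0,"ry":0,"rz":0,"tx":0,"ty":0,"tz":0,"jaw":15}]' 25
python3 d.py .566 .089 .24; python3 - <<'E'
from cell import env
from h import *
for n in("side","top"):
    c=env.read_camera(n); np.savez(n+"3.npz",**c)
    x,y=(230,100) if n=="side" else (180,130)
    cv2.imwrite(f"pics/{n}3.png",cv2.resize(c["img"][y:y+180,x:x+200,::-1],None,fx=3,fy=3))
E
```

```text
time_s: 6.5
tool_pos: [0.567, 0.0846, 0.2496]
tool_rot: [180.0, 0.1, 80.3]
force: [-0.2, -0.2, -1.7]
grip_width: 0.0272
t 6.5 pos [0.567  0.0846 0.2496] rot [1.7999e+02 5.0000e-02 8.0270e+01] w 0.0272 F [-0.2 -0.2 -1.7] q [-45.  10.  38.  95.  -6.  78. -16.]
shift [ 4.2 -1.7  9.6] turn [ 0.01  0.05 -0.03]
```

View pics/side3.png

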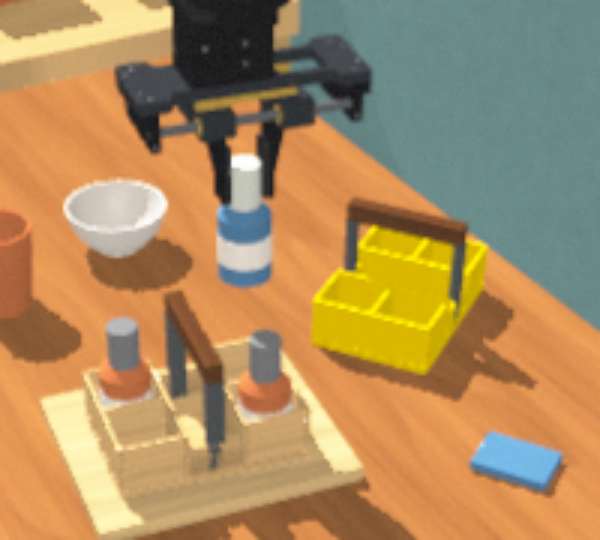

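View pics/top3.png

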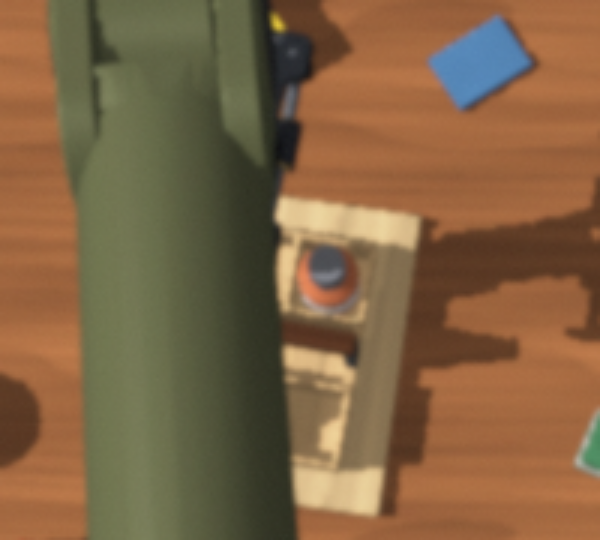

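```bash
cat > fit.py <<'E'
from h import *
from scipy.optimize import least_squares
def cyl(P,r,x0):
    f=lambda p: np.hypot(P[:,0]-p[0],P[:,1]-p[1])*1e3-r
    s=least_squares(f,x0[:2],loss="soft_l1"); return s.x,np.median(abs(f(s.x)))
E
python3 - <<'E'
from fit import *
from cell import env
s=dict(np.load("side3.npz")); t=np.array(env.get_obs()["tool_pos"])
P,col,uv=cloud(s,(290,145,330,200))
near=np.hypot(P[:,0]-t[0],P[:,1]-t[1])<.04
zb=t[2]-.0896
print("lowest z",np.percentile(P[near&(col[:,2]>col[:,0]*1.3)][:,2],[1,5]),"expected underside",zb)
for n,lo,hi,r in(("body",.01,.055,23),("low",.008,.03,23),("high",.035,.058,23),("cap",.075,.103,14)):
    h=P[:,2]-zb; m=near&(h>lo)&(h<hi)
    if n=="cap": m&=col.min(1)>120
    c,e=cyl(P[m],r,t); print(n,m.sum(),np.round(c*1e3,1),"minus tcp",np.round((c-t[:2])*1e3,1),round(e,2))
# wood rims and handle from both
for n in("top","side"):
    c=dict(np.load(n+"0.npz")); Q,col,uv=cloud(c,(235,190,310,300) if n=="top" else (245,195,345,275))
    hue=cv2.cvtColor(col[None],cv2.COLOR_RGB2HSV)[0].astype(int)
    for lo,hi,nm,off in((.12,.15,"handle",0),(.06,.075,"rim",0)):
        m=(Q[:,2]>lo)&(Q[:,2]<hi)
        if nm=="handle": m&=(col[:,0]>col[:,2]*1.4)
        else:
            m&=(hue[:,1]<150)&(hue[:,0]>10)
        q=Q[m]; yaw=np.radians(-9.7); R=np.array([[np.cos(yaw),-np.sin(yaw)],[np.sin(yaw),np.cos(yaw)]])
        L=(q[:,:2]-[.5072,.067])@R*1e3
        print(n,nm,m.sum(),"local 2..98",np.round(np.percentile(L,[1,3,97,99],axis=0),1).tolist(),"slope",)
        r=cv2.minAreaRect((q[:,:2]*1000).astype(np.float32)); print(np.round(r[0],1),np.round(r[1],1),r[2])
E
```

```text
lowest z [0.16279374 0.16471284] expected underside 0.16007134013669272
body 277 [567.4  82.8] minus tcp [ 0.2 -1. ] 1.2
low 130 [567.6  82.8] minus tcp [ 0.5 -0.9] 1.02
high 146 [567.4  82.7] minus tcp [ 0.2 -1.1] 1.34
cap 105 [566.8  83.4] minus tcp [-0.3 -0.3] 1.29
top handle 464 local 2..98 [[-47.7, -57.2], [-8.7, -54.8], [6.9, 57.9], [7.6, 59.9]] slope
[505.5  75.8] [ 76.5 121.3] 22.1334285736084
top rim 742 local 2..98 [[-86.5, -58.0], [-85.9, -57.5], [84.4, 60.9], [85.0, 61.7]] slope
[507.2  69.2] [120.8 172.6] 80.40189361572266
side handle 243 local 2..98 [[-41.3, -62.5], [-7.9, -61.7], [7.6, 51.3], [8.1, 55.4]] slope
[505.6  63.3] [ 78.8 129.5] 22.905960083007812
side rim 557 local 2..98 [[-85.6, -64.0], [-85.0, -63.3], [83.3, 56.1], [85.3, 58.3]] slope
[507.1  65.5] [126.4 173. ] 80.39390563964844
```

```bash
python3 -m pendant '[{"rx":0,"ry":0,"rz":0,"tx":1,"ty":-1.5,"tz":5,"jaw":15},{"rx":0,"ry":0,"rz":0,"tx":0,"ty":0,"tz":15,"jaw":15},{"rx":0,"ry":0,"rz":0,"tx":0,"ty":0,"tz":20,"jaw":15},{"rx":0,"ry":0,"rz":0,"tx":0,"ty":0,"tz":20,"jaw":15},{"rx":0,"ry":0,"rz":0,"tx":0,"ty":0,"tz":14,"jaw":15},{"rx":0,"ry":0,"rz":0,"tx":0,"ty":0,"tz":6,"jaw":15},{"rx":0,"ry":0,"rz":0,"tx":0,"ty":0,"tz":0,"jaw":15},{"rx":0,"ry":0,"rz":0,"tx":0,"ty":0,"tz":0,"jaw":15}]' 25
python3 d.py .566 .086 .115; python3 - <<'E'
from cell import env
from fit import *
c=env.read_camera("side"); np.savez("side4.npz",**c)
cv2.imwrite("pics/side4.png",cv2.resize(c["img"][165:265,245:355,::-1],None,fx=6,fy=6,interpolation=cv2.INTER_CUBIC))
t=np.array(env.get_obs()["tool_pos"]); P,col,uv=cloud(c,(290,145,330,240)); zb=t[2]-.0896
h=P[:,2]-zb; m=(np.hypot(P[:,0]-t[0],P[:,1]-t[1])<.032)&(h>.015)&(h<.055)&(col[:,2]>col[:,0]*.9)
x,e=cyl(P[m],23,t); print(m.sum(),x,e)
E
```

```text
time_s: 7.27
tool_pos: [0.5658, 0.0866, 0.1698]
tool_rot: [180.0, 0.0, 80.3]
force: [0.3, -0.7, -0.4]
grip_width: 0.0274
t 7.27 pos [0.5658 0.0866 0.1698] rot [1.7999e+02 1.0000e-02 8.0280e+01] w 0.0274 F [ 0.3 -0.7 -0.4] q [-44.  13.  37. 101.  -8.  69. -14.]
shift [-0.6  0.3 54.8] turn [ 0.01  0.01 -0.02]
153 [0.56648633 0.08530149] 1.3613218230376027
```

View pics/side4.png

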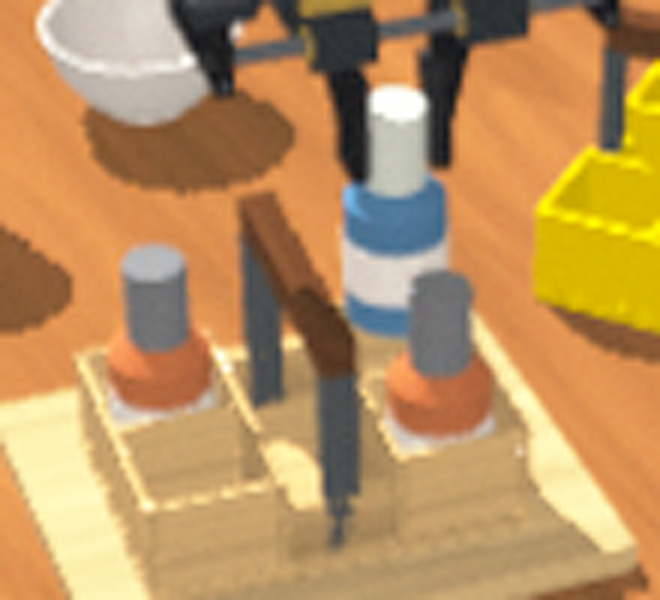

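```bash
python3 -m pendant '[{"rx":0,"ry":0,"rz":0,"tx":-0.8,"ty":-0.3,"tz":5,"jaw":15},{"rx":0,"ry":0,"rz":0,"tx":0,"ty":0,"tz":8,"jaw":15},{"rx":0,"ry":0,"rz":0,"tx":0,"ty":0,"tz":8,"jaw":15},{"rx":0,"ry":0,"rz":0,"tx":0,"ty":0,"tz":8,"jaw":15},{"rx":0,"ry":0,"rz":0,"tx":0,"ty":0,"tz":8,"jaw":15},{"rx":0,"ry":0,"rz":0,"tx":0,"ty":0,"tz":8,"jaw":15},{"rx":0,"ry":0,"rz":0,"tx":0,"ty":0,"tz":4,"jaw":15},{"rx":0,"ry":0,"rz":0,"tx":0,"ty":0,"tz":2,"jaw":15},{"rx":0,"ry":0,"rz":0,"tx":0,"ty":0,"tz":0,"jaw":15}]' 25
python3 d.py .566 .086 .1126
```

```text
time_s: 8.07
tool_pos: [0.5648, 0.0863, 0.1179]
tool_rot: [-180.0, 0.0, 80.3]
force: [0.2, -0.2, -1.4]
grip_width: 0.0272
t 8.07 pos [0.5648 0.0863 0.1179] rot [-1.7995e+02  4.0000e-02  8.0330e+01] w 0.0272 F [ 0.2 -0.2 -1.4] q [-43.  16.  36. 104. -10.  64. -12.]
shift [-0.1  1.2  5.3] turn [-0.05  0.04  0.03]
```

Force is about -1.4 N, which is just the bottle's weight, so it is well inside the cell without contact. Next: down in small steps, then release by opening only to 42 mm.

```bash
python3 -m pendant '[{"rx":0,"ry":0,"rz":0,"tx":0,"ty":0,"tz":1.5,"jaw":15},{"rx":0,"ry":0,"rz":0,"tx":0,"ty":0,"tz":1.5,"jaw":15},{"rx":0,"ry":0,"rz":0,"tx":0,"ty":0,"tz":1,"jaw":15},{"rx":0,"ry":0,"rz":0,"tx":0,"ty":0,"tz":0,"jaw":15},{"rx":0,"ry":0,"rz":0,"tx":0,"ty":0,"tz":0,"jaw":15}]' 25
python3 d.py .566 .086 .1126
```

```text
time_s: 8.48
tool_pos: [0.5652, 0.0865, 0.1147]
tool_rot: [180.0, -0.0, 80.3]
force: [0.3, 0.4, -1.4]
grip_width: 0.0272
t 8.48 pos [0.5652 0.0865 0.1147] rot [ 1.7999e+02 -1.0000e-02  8.0330e+01] w 0.0272 F [ 0.3  0.4 -1.4] q [-43.  16.  36. 104. -11.  63. -12.]
shift [-0.4  0.9  2.1] turn [ 0.01 -0.01  0.03]
```

```bash
python3 -m pendant '[{"rx":0,"ry":0,"rz":0,"tx":0,"ty":0,"tz":1,"jaw":15},{"rx":0,"ry":0,"rz":0,"tx":0,"ty":0,"tz":1,"jaw":15},{"rx":0,"ry":0,"rz":0,"tx":0,"ty":0,"tz":0,"jaw":15},{"rx":0,"ry":0,"rz":0,"tx":0,"ty":0,"tz":0,"jaw":15}]' 25
python3 d.py .566 .086 .1126
```

```text
time_s: 8.82
tool_pos: [0.5652, 0.0865, 0.1126]
tool_rot: [180.0, -0.0, 80.3]
force: [0.5, -0.3, -0.6]
grip_width: 0.0276
t 8.82 pos [0.5652 0.0865 0.1126] rot [ 1.7999e+02 -1.0000e-02  8.0340e+01] w 0.0276 F [ 0.5 -0.3 -0.6] q [-43.  16.  36. 104. -11.  63. -12.]
shift [-0.4  0.9  0. ] turn [ 0.01 -0.01  0.04]
```

```bash
python3 -m pendant '[{"rx":0,"ry":0,"rz":0,"tx":0,"ty":0,"tz":0.7,"jaw":15},{"rx":0,"ry":0,"rz":0,"tx":0,"ty":0,"tz":0,"jaw":15},{"rx":0,"ry":0,"rz":0,"tx":0,"ty":0,"tz":0,"jaw":30},{"rx":0,"ry":0,"rz":0,"tx":0,"ty":0,"tz":0,"jaw":36},{"rx":0,"ry":0,"rz":0,"tx":0,"ty":0,"tz":0,"jaw":42},{"rx":0,"ry":0,"rz":0,"tx":0,"ty":0,"tz":0,"jaw":42},{"rx":0,"ry":0,"rz":0,"tx":0,"ty":0,"tz":0,"jaw":42}]' 20
python3 d.py .431 -.188 .19 67.5
python3 - <<'E'
from cell import env
from fit import *
c=env.read_camera("side")
cv2.imwrite("pics/side5.png",cv2.resize(c["img"][165:265,245:355,::-1],None,fx=6,fy=6,interpolation=cv2.INTER_CUBIC))
E
```

```text
time_s: 9.4
tool_pos: [0.565, 0.0865, 0.1117]
tool_rot: [-180.0, 0.0, 80.3]
force: [-0.9, -0.5, -0.5]
grip_width: 0.0408
t 9.4 pos [0.565  0.0865 0.1117] rot [-179.99    0.     80.34] w 0.0408 F [-0.9 -0.5 -0.5] q [-43.  16.  36. 104. -11.  63. -12.]
shift [-293.1  -86.1  -78.3] turn [-1.000e-02  0.000e+00  1.284e+01]
```

View pics/side5.png

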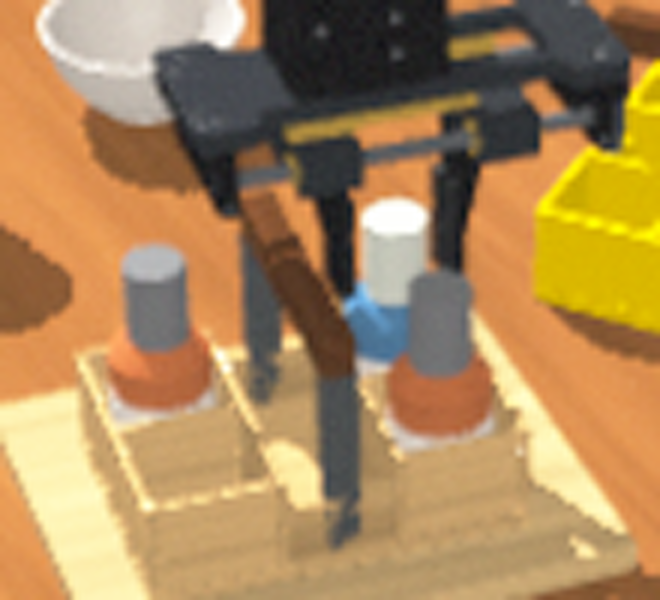

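```bash
python3 -m pendant '[{"rx":0,"ry":0,"rz":0,"tx":0,"ty":0,"tz":-8,"jaw":42},{"rx":0,"ry":0,"rz":0,"tx":0,"ty":0,"tz":-22,"jaw":42},{"rx":0,"ry":0,"rz":0,"tx":0,"ty":0,"tz":-30,"jaw":42},{"rx":0,"ry":0,"rz":0,"tx":0,"ty":0,"tz":-30,"jaw":60},{"rx":0,"ry":0,"rz":0,"tx":-5,"ty":-1,"tz":-20,"jaw":75},{"rx":0,"ry":0,"rz":0,"tx":-20,"ty":-6,"tz":0,"jaw":75},{"rx":0,"ry":0,"rz":0,"tx":-34,"ty":-10,"tz":0,"jaw":75},{"rx":0,"ry":0,"rz":0,"tx":-36,"ty":-11,"tz":0,"jaw":75},{"rx":0,"ry":0,"rz":0,"tx":-36,"ty":-11,"tz":0,"jaw":75},{"rx":0,"ry":0,"rz":0,"tx":-36,"ty":-11,"tz":0,"jaw":75},{"rx":0,"ry":0,"rz":0,"tx":-36,"ty":-10,"tz":0,"jaw":75},{"rx":0,"ry":0,"rz":0,"tx":-36,"ty":-10,"tz":0,"jaw":75},{"rx":0,"ry":0,"rz":0,"tx":-30,"ty":-9,"tz":0,"jaw":75},{"rx":0,"ry":0,"rz":0,"tx":-20,"ty":-6,"tz":0,"jaw":75},{"rx":0,"ry":0,"rz":0,"tx":-6,"ty":-1,"tz":0,"jaw":75},{"rx":0,"ry":0,"rz":6.4,"tx":0,"ty":0,"tz":10,"jaw":75},{"rx":0,"ry":0,"rz":6.4,"tx":0,"ty":0,"tz":10,"jaw":75},{"rx":0,"ry":0,"rz":0,"tx":0,"ty":0,"tz":0,"jaw":75},{"rx":0,"ry":0,"rz":0,"tx":0,"ty":0,"tz":0,"jaw":75}]' 20
python3 d.py .431 -.1895 .088 67.5
python3 - <<'E'
from cell import env
from fit import *
for n in("side","top"):
    c=env.read_camera(n); np.savez(n+"6.npz",**c)
    x,y=(250,200) if n=="side" else (215,170)
    cv2.imwrite(f"pics/{n}6.png",cv2.resize(c["img"][y:y+150,x:x+200,::-1],None,fx=4,fy=4))
E
```

```text
time_s: 11.03
tool_pos: [0.4309, -0.1893, 0.2019]
tool_rot: [-180.0, 0.0, 67.8]
force: [0.3, 0.5, -0.0]
grip_width: 0.0751
t 11.03 pos [ 0.4309 -0.1893  0.2019] rot [-1.7996e+02  2.0000e-02  6.7750e+01] w 0.0751 F [ 0.3  0.5 -0. ] q [-31.  -6.  50. 112.   5.  72.  -6.]
shift [-1.000e-01  2.000e-01  1.139e+02] turn [-0.04  0.02  0.25]
```

View pics/side6.png

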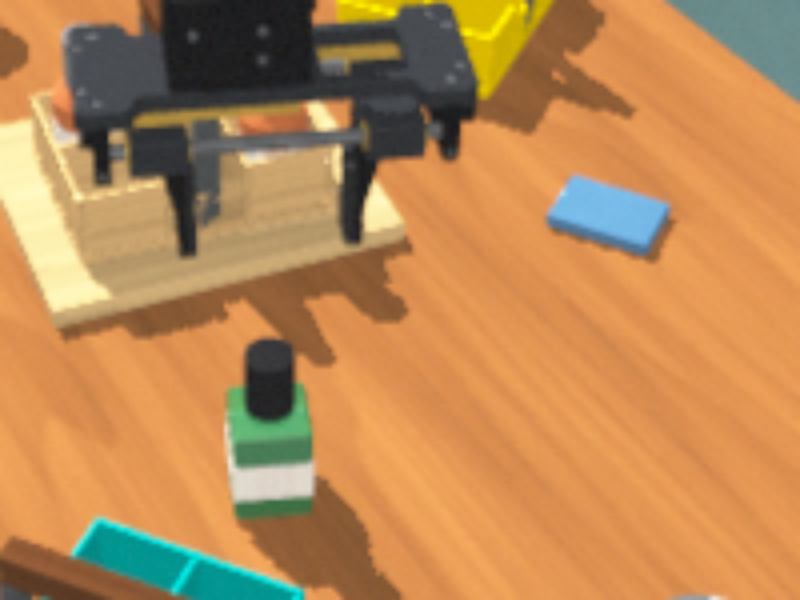

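View pics/top6.png

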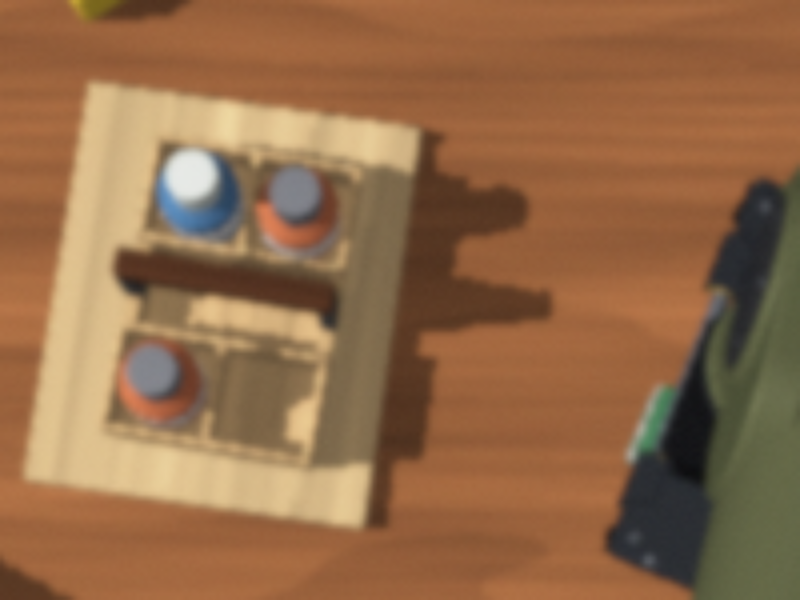

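```bash
python3 - <<'E'
from fit import *
c=dict(np.load("top6.npz")); P,col,uv=cloud(c,(240,195,300,260))
for n,b in(("blue",(250,200,272,222)),("br_b",(280,205,300,225)),("br_a",(243,250,265,272))):
    P,col,uv=cloud(c,b); m=P[:,2]>.118; print(n,m.sum(),np.round(P[m].mean(0)*1e3,1))
E
python3 -m pendant '[{"rx":0,"ry":0,"rz":0,"tx":0,"ty":0,"tz":6,"jaw":75},{"rx":0,"ry":0,"rz":0,"tx":0,"ty":0,"tz":18,"jaw":75},{"rx":0,"ry":0,"rz":0,"tx":0,"ty":0,"tz":22,"jaw":75},{"rx":0,"ry":0,"rz":0,"tx":0,"ty":0,"tz":22,"jaw":75},{"rx":0,"ry":0,"rz":0,"tx":0,"ty":0,"tz":22,"jaw":75},{"rx":0,"ry":0,"rz":0,"tx":0,"ty":0,"tz":14,"jaw":75},{"rx":0,"ry":0,"rz":0,"tx":0,"ty":0,"tz":8,"jaw":75},{"rx":0,"ry":0,"rz":0,"tx":0,"ty":0,"tz":2,"jaw":60},{"rx":0,"ry":0,"rz":0,"tx":0,"ty":0,"tz":0,"jaw":45},{"rx":0,"ry":0,"rz":0,"tx":0,"ty":0,"tz":0,"jaw":36}]' 20
python3 d.py .431 -.1895 .088 67.5
python3 - <<'E'
from cell import env
import cv2
c=env.read_camera("side"); cv2.imwrite("pics/side7.png",cv2.resize(c["img"][230:340,260:380,::-1],None,fx=5,fy=5))
E
```

```text
blue 138 [564.   87.5 127.7]
br_b 134 [555.2  31.5 128.1]
br_a 134 [457.8 106.9 128.7]
time_s: 11.97
tool_pos: [0.4316, -0.1901, 0.0886]
tool_rot: [179.9, -0.0, 67.6]
force: [-0.4, 0.6, -0.0]
grip_width: 0.0621
t 11.97 pos [ 0.4316 -0.1901  0.0886] rot [ 1.7992e+02 -2.0000e-02  6.7560e+01] w 0.0621 F [-0.4  0.6 -0. ] q [-30.   5.  53. 119.  -5.  58.   3.]
shift [ 0.3 -0.7  0.6] turn [ 0.08 -0.02  0.06]
```

View pics/side7.png

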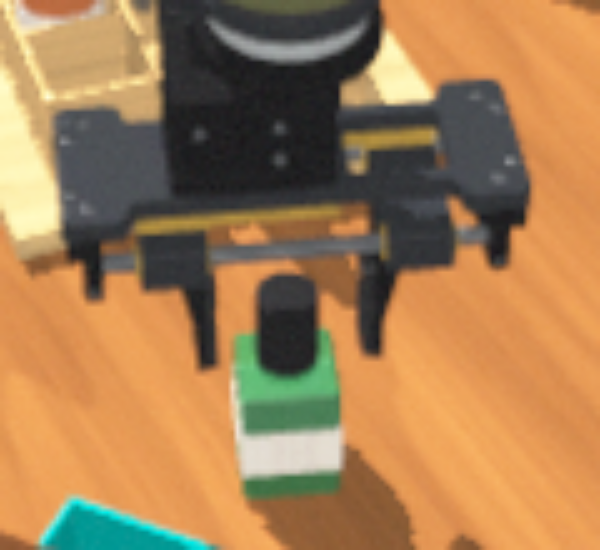

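```bash
python3 -m pendant '[{"rx":0,"ry":0,"rz":0,"tx":1.2,"ty":0,"tz":0,"jaw":45},{"rx":0,"ry":0,"rz":0,"tx":0,"ty":0,"tz":0,"jaw":36},{"rx":0,"ry":0,"rz":0,"tx":0,"ty":0,"tz":0,"jaw":32},{"rx":0,"ry":0,"rz":0,"tx":0,"ty":0,"tz":0,"jaw":28},{"rx":0,"ry":0,"rz":0,"tx":0,"ty":0,"tz":0,"jaw":15},{"rx":0,"ry":0,"rz":0,"tx":0,"ty":0,"tz":0,"jaw":15},{"rx":0,"ry":0,"rz":0,"tx":0,"ty":0,"tz":0,"jaw":15},{"rx":0,"ry":0,"rz":0,"tx":0,"ty":0,"tz":0,"jaw":15}]' 25
python3 d.py .449 .048 .25 80.3
```

```text
time_s: 12.68
tool_pos: [0.4314, -0.1888, 0.088]
tool_rot: [180.0, -0.0, 67.5]
force: [-0.0, -0.4, 1.8]
grip_width: 0.0272
t 12.68 pos [ 0.4314 -0.1888  0.088 ] rot [ 1.7998e+02 -1.0000e-02  6.7530e+01] w 0.0272 F [-0.  -0.4  1.8] q [-30.   5.  53. 119.  -5.  58.   3.]
shift [ 225.6  -74.2 -162. ] turn [ 2.000e-02 -1.000e-02 -1.277e+01]
```

```bash
python3 -m pendant '[{"rx":0,"ry":0,"rz":0,"tx":0,"ty":0,"tz":-5,"jaw":15},{"rx":0,"ry":0,"rz":0,"tx":0,"ty":0,"tz":-15,"jaw":15},{"rx":0,"ry":0,"rz":0,"tx":0,"ty":0,"tz":-25,"jaw":15},{"rx":0,"ry":0,"rz":0,"tx":0,"ty":0,"tz":-25,"jaw":15},{"rx":0,"ry":0,"rz":-4,"tx":0,"ty":0,"tz":-20,"jaw":15},{"rx":0,"ry":0,"rz":-4.8,"tx":0,"ty":0,"tz":-15,"jaw":15},{"rx":0,"ry":0,"rz":-4,"tx":0,"ty":0,"tz":-5,"jaw":15},{"rx":0,"ry":0,"rz":0,"tx":10,"ty":-1,"tz":0,"jaw":15},{"rx":0,"ry":0,"rz":0,"tx":22,"ty":-2,"tz":0,"jaw":15},{"rx":0,"ry":0,"rz":0,"tx":30,"ty":-3,"tz":0,"jaw":15},{"rx":0,"ry":0,"rz":0,"tx":32,"ty":-3,"tz":0,"jaw":15},{"rx":0,"ry":0,"rz":0,"tx":32,"ty":-3,"tz":0,"jaw":15},{"rx":0,"ry":0,"rz":0,"tx":32,"ty":-3,"tz":0,"jaw":15},{"rx":0,"ry":0,"rz":0,"tx":30,"ty":-3,"tz":0,"jaw":15},{"rx":0,"ry":0,"rz":0,"tx":26,"ty":-3,"tz":0,"jaw":15},{"rx":0,"ry":0,"rz":0,"tx":16,"ty":-2,"tz":0,"jaw":15},{"rx":0,"ry":0,"rz":0,"tx":6,"ty":0,"tz":0,"jaw":15},{"rx":0,"ry":0,"rz":0,"tx":0,"ty":0,"tz":0,"jaw":15},{"rx":0,"ry":0,"rz":0,"tx":0,"ty":0,"tz":0,"jaw":15}]' 25
python3 d.py .449 .048 .1126
python3 - <<'E'
from cell import env
from fit import *
from scipy.spatial.transform import Rotation as R
c=env.read_camera("side"); np.savez("side8.npz",**c); o=env.get_obs(); t=np.array(o["tool_pos"])
u=proj(c,[t])[0].astype(int); x,y=np.clip(u-[60,50],0,None); print(u)
cv2.imwrite("pics/side8.png",cv2.resize(c["img"][y:y+160,x:x+140,::-1],None,fx=4,fy=4,interpolation=cv2.INTER_CUBIC))
P,col,uv=cloud(c,(u[0]-40,u[1]-20,u[0]+40,u[1]+80))
D=R.from_euler("xyz",o["tool_rot"],degrees=True).inv().apply(P-t)*1e3
g=(col[:,1]>col[:,0]*1.3)|(col.min(1)>150)
m=g&(np.abs(D[:,:2]).max(1)<35)&(D[:,2]>24)&(D[:,2]<90)
top=m&(D[:,2]<34)
fr=D[m&(D[:,2]>32)&(D[:,2]<80)]
print("body pts",m.sum(),"pct",np.round(np.percentile(D[m],[2,98],axis=0),1))
r=cv2.minAreaRect((P[m,:2]*1e3).astype(np.float32)); print("rect",np.round(r[0],1),np.round(r[1],1),r[2],"tcp",t)
# front face line: x_tool vs y_tool (robust)
a=fr[fr[:,0]<-14]; k=np.polyfit(a[:,1],a[:,0],1); print("front face slope deg",np.degrees(np.arctan(k[0])),k,"tilt",np.polyfit(a[:,2],a[:,0],1))
E
```

```text
time_s: 14.27
tool_pos: [0.4482, 0.0466, 0.1978]
tool_rot: [-180.0, 0.1, 80.3]
force: [0.5, -0.1, -1.2]
grip_width: 0.0274
t 14.27 pos [0.4482 0.0466 0.1978] rot [-1.800e+02  6.000e-02  8.029e+01] w 0.0274 F [ 0.5 -0.1 -1.2] q [-44.  -7.  33. 114.   4.  72. -22.]
shift [ 1.6  0.6 85.2] turn [-0.    0.06 -0.01]
[274 197]
body pts 452 pct [[-26.9 -22.2  24.4]
 [  9.7  21.8  83.1]]
rect [448.  41.] [45.3 46.4] 79.24230194091797 tcp [0.44822623 0.04609503 0.19786055]
front face slope deg -1.4221970162691744 [ -0.02482712 -23.35068479] tilt [-6.71675314e-03 -2.29625782e+01]
```

View pics/side8.png

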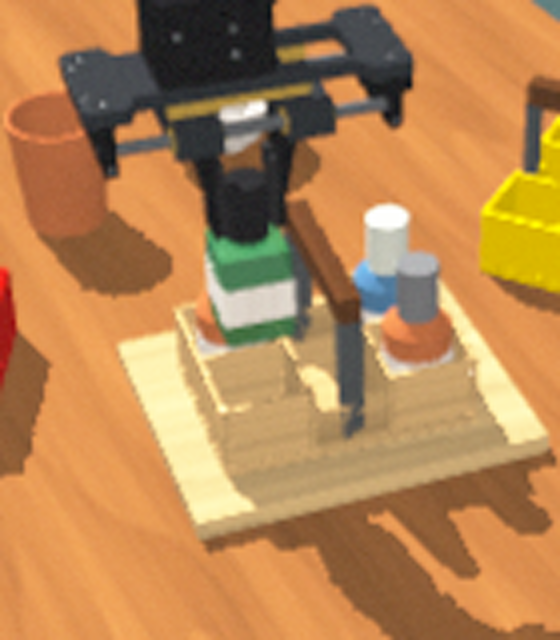

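```bash
python3 -m pendant '[{"rx":0,"ry":0,"rz":-0.8,"tx":0.5,"ty":0.4,"tz":5,"jaw":15},{"rx":0,"ry":0,"rz":0,"tx":0,"ty":0,"tz":12,"jaw":15},{"rx":0,"ry":0,"rz":0,"tx":0,"ty":0,"tz":10,"jaw":15},{"rx":0,"ry":0,"rz":0,"tx":0,"ty":0,"tz":6,"jaw":15},{"rx":0,"ry":0,"rz":0,"tx":0,"ty":0,"tz":0,"jaw":15},{"rx":0,"ry":0,"rz":0,"tx":0,"ty":0,"tz":0,"jaw":15}]' 25
python3 d.py .449 .048 .1126
python3 - <<'E'
from cell import env
from fit import *
c=env.read_camera("side")
cv2.imwrite("pics/side9.png",cv2.resize(c["img"][175:285,235:355,::-1],None,fx=6,fy=6,interpolation=cv2.INTER_CUBIC))
E
```

```text
time_s: 14.82
tool_pos: [0.4484, 0.0477, 0.1645]
tool_rot: [-180.0, 0.0, 81.1]
force: [0.1, -0.4, -1.5]
grip_width: 0.0274
t 14.82 pos [0.4484 0.0477 0.1645] rot [-1.7996e+02  3.0000e-02  8.1100e+01] w 0.0274 F [ 0.1 -0.4 -1.5] q [-44.  -5.  33. 117.   3.  68. -21.]
shift [ 0.4  0.5 51.9] turn [-0.04  0.03  0.8 ]
```

View pics/side9.png

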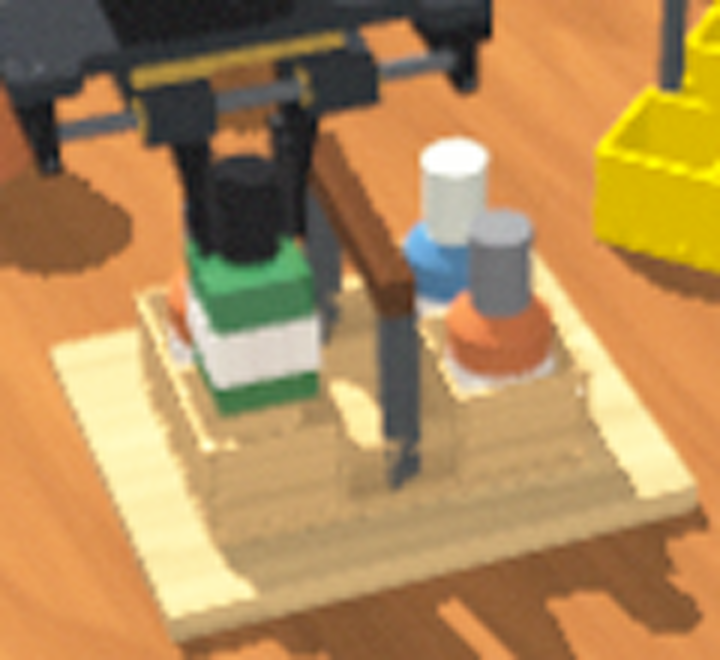

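```bash
python3 -m pendant '[{"rx":0,"ry":0,"rz":0,"tx":0,"ty":0.3,"tz":3,"jaw":15},{"rx":0,"ry":0,"rz":0,"tx":0,"ty":0,"tz":4,"jaw":15},{"rx":0,"ry":0,"rz":0,"tx":0,"ty":0,"tz":4,"jaw":15},{"rx":0,"ry":0,"rz":0,"tx":0,"ty":0,"tz":4,"jaw":15},{"rx":0,"ry":0,"rz":0,"tx":0,"ty":0,"tz":0,"jaw":15}]' 25
```

```text
time_s: 15.28
tool_pos: [0.4483, 0.048, 0.1489]
tool_rot: [-179.9, 0.0, 81.1]
force: [0.3, -0.3, -1.0]
grip_width: 0.0271
```

```bash
python3 -m pendant '[{"rx":0,"ry":0,"rz":0,"tx":0,"ty":0,"tz":4,"jaw":15},{"rx":0,"ry":0,"rz":0,"tx":0,"ty":0,"tz":6,"jaw":15},{"rx":0,"ry":0,"rz":0,"tx":0,"ty":0,"tz":7,"jaw":15},{"rx":0,"ry":0,"rz":0,"tx":0,"ty":0,"tz":7,"jaw":15},{"rx":0,"ry":0,"rz":0,"tx":0,"ty":0,"tz":5,"jaw":15},{"rx":0,"ry":0,"rz":0,"tx":0,"ty":0,"tz":3,"jaw":15},{"rx":0,"ry":0,"rz":0,"tx":0,"ty":0,"tz":1.5,"jaw":15},{"rx":0,"ry":0,"rz":0,"tx":0,"ty":0,"tz":0,"jaw":15},{"rx":0,"ry":0,"rz":0,"tx":0,"ty":0,"tz":0,"jaw":15}]' 25
```

```text
time_s: 16.03
tool_pos: [0.4492, 0.0481, 0.1165]
tool_rot: [180.0, -0.0, 81.1]
force: [-0.1, 0.5, -0.2]
grip_width: 0.0273
```

```bash
python3 -m pendant '[{"rx":0,"ry":0,"rz":0,"tx":0,"ty":0,"tz":1.5,"jaw":15},{"rx":0,"ry":0,"rz":0,"tx":0,"ty":0,"tz":1.5,"jaw":15},{"rx":0,"ry":0,"rz":0,"tx":0,"ty":0,"tz":0,"jaw":15},{"rx":0,"ry":0,"rz":0,"tx":0,"ty":0,"tz":0,"jaw":15}]' 25;python3 d.py .449 .048 .111
```

```text
time_s: 16.37
tool_pos: [0.449, 0.0481, 0.1134]
tool_rot: [180.0, -0.0, 81.1]
force: [-0.1, -0.3, -1.4]
grip_width: 0.0275
t 16.37 pos [0.449  0.0481 0.1134] rot [180.    -0.    81.14] w 0.0275 F [-0.1 -0.3 -1.4] q [-44.  -1.  34. 120.   1.  61. -19.]
shift [-0.1  0.   2.4] turn [ 0.   -0.    0.84]
```

```bash
python3 -m pendant '[{"rx":0,"ry":0,"rz":0,"tx":0,"ty":0,"tz":1,"jaw":15},{"rx":0,"ry":0,"rz":0,"tx":0,"ty":0,"tz":1,"jaw":15},{"rx":0,"ry":0,"rz":0,"tx":0,"ty":0,"tz":0.5,"jaw":15},{"rx":0,"ry":0,"rz":0,"tx":0,"ty":0,"tz":0,"jaw":15},{"rx":0,"ry":0,"rz":0,"tx":0,"ty":0,"tz":0,"jaw":15}]' 25;python3 d.py .449 .048 .111
```

```text
time_s: 16.78
tool_pos: [0.4491, 0.0481, 0.111]
tool_rot: [180.0, -0.0, 81.1]
force: [-0.7, 0.6, 0.1]
grip_width: 0.0272
t 16.78 pos [0.4491 0.0481 0.111 ] rot [ 1.7999e+02 -1.0000e-02  8.1130e+01] w 0.0272 F [-0.7  0.6  0.1] q [-44.  -1.  34. 120.   0.  61. -18.]
shift [-0.1 -0.1 -0. ] turn [ 0.01 -0.01  0.83]
```

Contact: the weight is gone from the wrist. Now release and rise, staying at 42 mm until clear.

```bash
python3 -m pendant '[{"rx":0,"ry":0,"rz":0,"tx":0,"ty":0,"tz":0.4,"jaw":15},{"rx":0,"ry":0,"rz":0,"tx":0,"ty":0,"tz":0,"jaw":30},{"rx":0,"ry":0,"rz":0,"tx":0,"ty":0,"tz":0,"jaw":36},{"rx":0,"ry":0,"rz":0,"tx":0,"ty":0,"tz":0,"jaw":42},{"rx":0,"ry":0,"rz":0,"tx":0,"ty":0,"tz":0,"jaw":42},{"rx":0,"ry":0,"rz":0,"tx":0,"ty":0,"tz":0,"jaw":42},{"rx":0,"ry":0,"rz":0,"tx":0,"ty":0,"tz":-6,"jaw":42},{"rx":0,"ry":0,"rz":0,"tx":0,"ty":0,"tz":-18,"jaw":42},{"rx":0,"ry":0,"rz":0,"tx":0,"ty":0,"tz":-25,"jaw":42},{"rx":0,"ry":0,"rz":0,"tx":0,"ty":0,"tz":-25,"jaw":42},{"rx":0,"ry":0,"rz":0,"tx":0,"ty":0,"tz":-12,"jaw":42},{"rx":0,"ry":0,"rz":0.9,"tx":0,"ty":0,"tz":0,"jaw":38},{"rx":0,"ry":0,"rz":0,"tx":0,"ty":0,"tz":0,"jaw":38}]' 20
python3 - <<'E'
from cell import env
from fit import *
for n in("side","top"):
    c=env.read_camera(n); np.savez(n+"10.npz",**c)
    x,y=(225,160) if n=="side" else (215,170)
    cv2.imwrite(f"pics/{n}10.png",cv2.resize(c["img"][y:y+130,x:x+150,::-1],None,fx=4,fy=4))
E
python3 d.py .508 .068 .195
```

```text
time_s: 17.87
tool_pos: [0.4494, 0.0482, 0.1971]
tool_rot: [179.9, -0.1, 80.2]
force: [0.3, 0.2, -0.5]
grip_width: 0.039
t 17.97 pos [0.4483 0.0479 0.1956] rot [-1.7992e+02  4.0000e-02  8.0230e+01] w 0.0384 F [-0.1 -0.   0.9] q [-44.  -7.  33. 114.   4.  72. -23.]
shift [29.9 55.4  0.5] turn [-0.08  0.04 -0.07]
```

View pics/side10.png

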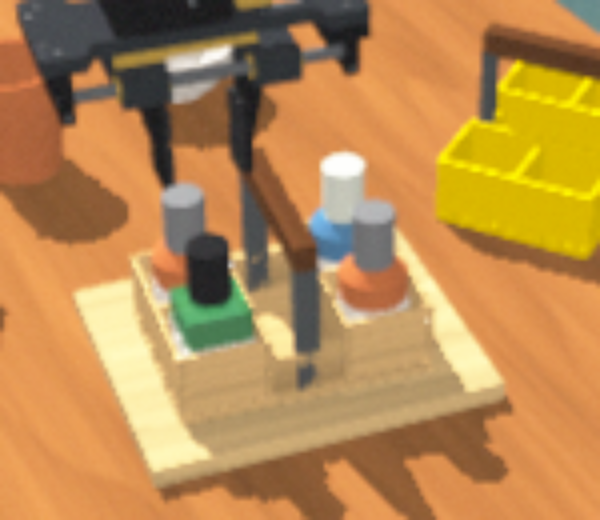

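View pics/top10.png

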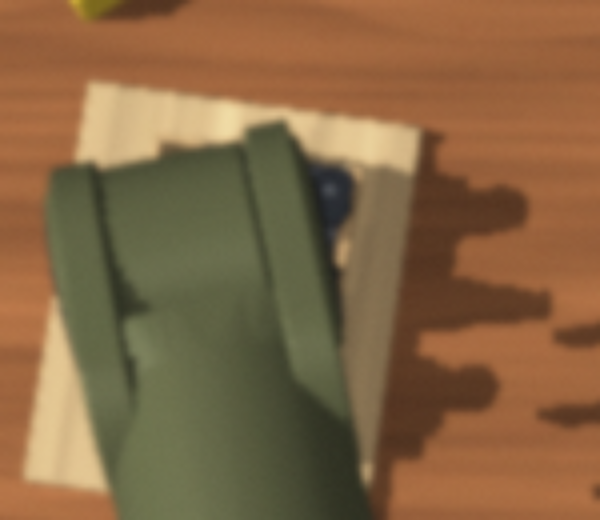

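```bash
python3 -m pendant '[{"rx":0,"ry":0,"rz":0,"tx":4,"ty":7,"tz":0,"jaw":38},{"rx":0,"ry":0,"rz":0,"tx":8,"ty":14,"tz":0,"jaw":38},{"rx":0,"ry":0,"rz":0,"tx":9,"ty":17,"tz":0,"jaw":38},{"rx":0,"ry":0,"rz":0,"tx":6,"ty":12,"tz":0,"jaw":38},{"rx":0,"ry":0,"rz":0,"tx":2.5,"ty":4.5,"tz":0,"jaw":38},{"rx":0,"ry":0,"rz":0,"tx":0,"ty":0,"tz":0,"jaw":38},{"rx":0,"ry":0,"rz":0,"tx":0,"ty":0,"tz":15,"jaw":38},{"rx":0,"ry":0,"rz":0,"tx":0,"ty":0,"tz":12,"jaw":38},{"rx":0,"ry":0,"rz":0,"tx":0,"ty":0,"tz":0,"jaw":38},{"rx":0,"ry":0,"rz":0,"tx":0,"ty":0,"tz":0,"jaw":38}]' 20
python3 d.py .5075 .0677 .12
python3 - <<'E'
from cell import env
from fit import *
from scipy.spatial.transform import Rotation as R
c=env.read_camera("side"); np.savez("side11.npz",**c); o=env.get_obs(); t=np.array(o["tool_pos"])
cv2.imwrite("pics/side11.png",cv2.resize(c["img"][160:270,235:365,::-1],None,fx=6,fy=6,interpolation=cv2.INTER_CUBIC))
P,col,uv=cloud(c,(240,160,345,270)); D=R.from_euler("xyz",o["tool_rot"],degrees=True).inv().apply(P-t)*1e3
z=P[:,2]
for n,m in(("handle",(z>.118)&(z<.145)&(col[:,0]>col[:,2]*1.5)&(abs(D[:,1])<25)),("fingL",(D[:,2]>-12)&(D[:,2]<11)&(abs(D[:,0])<22)&(D[:,1]<-12)&(D[:,1]>-50)&(col.max(1)<60)),("fingR",(D[:,2]>-12)&(D[:,2]<11)&(abs(D[:,0])<22)&(D[:,1]>12)&(D[:,1]<50)&(col.max(1)<60))):
    q=D[m]; print(n,m.sum(),np.round(np.percentile(q,[3,50,97],axis=0),1).tolist())
    if n=="handle":
        for a,b in((-60,-20),(-20,20),(20,60)):
            w=q[(q[:,0]>a)&(q[:,0]<b)]; print(len(w),np.round(np.percentile(w[:,1],[5,95]),1) if len(w) else "")
E
```

```text
time_s: 18.8
tool_pos: [0.5065, 0.0676, 0.1685]
tool_rot: [-179.9, 0.1, 80.2]
force: [0.5, -0.1, -0.2]
grip_width: 0.0375
t 18.8 pos [0.5065 0.0676 0.1685] rot [-1.7987e+02  6.0000e-02  8.0220e+01] w 0.0375 F [ 0.5 -0.1 -0.2] q [-44.   4.  35. 109.  -3.  68. -18.]
shift [ 0.4  1.1 48.5] turn [-0.13  0.06 -0.08]
handle 230 [[-63.1, -7.3, 33.3], [-20.1, -1.3, 36.4], [46.1, 7.7, 48.9]]
87 [-7.2  7.5]
70 [-7.   7.1]
45 [-7.3  6.7]
fingL 32 [[-14.0, -28.5, -10.4], [-10.9, -24.6, 0.4], [-1.0, -20.1, 10.6]]
fingR 30 [[-15.0, 17.9, -10.4], [-12.4, 22.4, -2.2], [-8.5, 25.9, 10.3]]
```

View pics/side11.png

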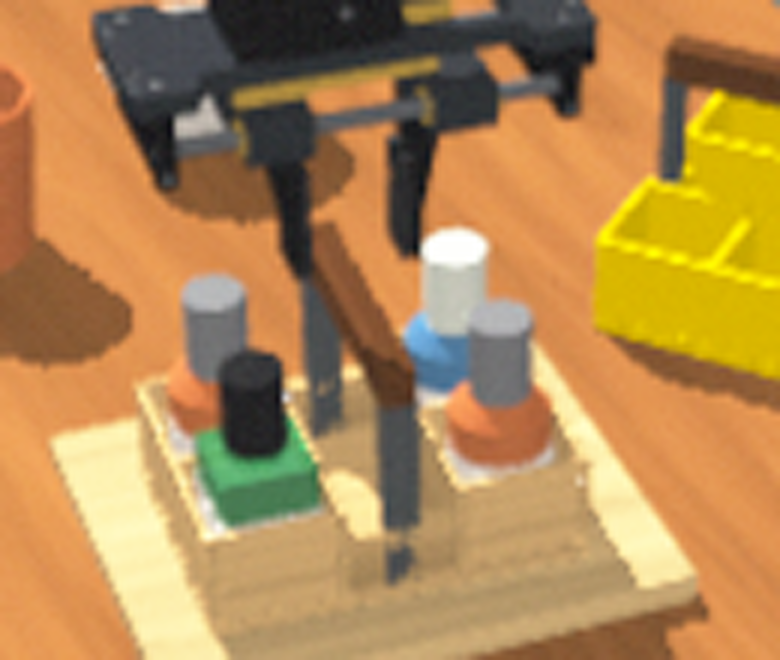

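```bash
python3 -m pendant '[{"rx":0,"ry":0,"rz":0,"tx":0.3,"ty":1,"tz":3,"jaw":38},{"rx":0,"ry":0,"rz":0,"tx":0,"ty":0,"tz":8,"jaw":38},{"rx":0,"ry":0,"rz":0,"tx":0,"ty":0,"tz":10,"jaw":38},{"rx":0,"ry":0,"rz":0,"tx":0,"ty":0,"tz":10,"jaw":38},{"rx":0,"ry":0,"rz":0,"tx":0,"ty":0,"tz":10,"jaw":38},{"rx":0,"ry":0,"rz":0,"tx":0,"ty":0,"tz":6,"jaw":38},{"rx":0,"ry":0,"rz":0,"tx":0,"ty":0,"tz":2,"jaw":38},{"rx":0,"ry":0,"rz":0,"tx":0,"ty":0,"tz":0,"jaw":38},{"rx":0,"ry":0,"rz":0,"tx":0,"ty":0,"tz":0,"jaw":38}]' 20
python3 d.py .5075 .0677 .12
python3 - <<'E'
from cell import env
import cv2
c=env.read_camera("side")
cv2.imwrite("pics/side12.png",cv2.resize(c["img"][160:270,235:365,::-1],None,fx=6,fy=6,interpolation=cv2.INTER_CUBIC))
E
```

```text
time_s: 19.6
tool_pos: [0.5089, 0.068, 0.1205]
tool_rot: [180.0, 0.0, 80.2]
force: [0.5, 0.3, -0.2]
grip_width: 0.0378
t 19.6 pos [0.5089 0.068  0.1205] rot [179.99   0.    80.23] w 0.0378 F [ 0.5  0.3 -0.2] q [-43.   8.  35. 112.  -5.  62. -16.]
shift [-0.5 -1.3  0.5] turn [ 0.01  0.   -0.07]
```

View pics/side12.png

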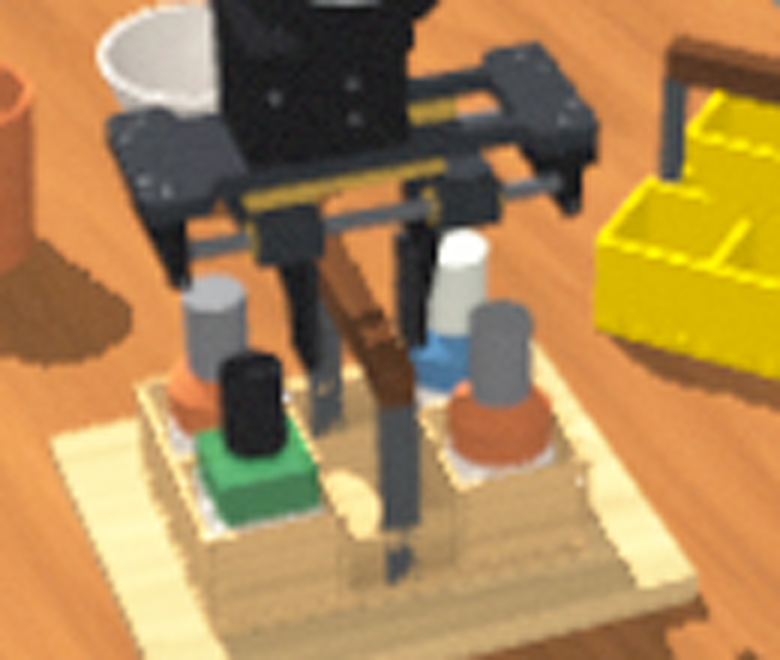

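```bash
python3 -m pendant '[{"rx":0,"ry":0,"rz":0,"tx":0,"ty":-0.5,"tz":0.5,"jaw":30},{"rx":0,"ry":0,"rz":0,"tx":0,"ty":0,"tz":0,"jaw":24},{"rx":0,"ry":0,"rz":0,"tx":0,"ty":0,"tz":0,"jaw":20},{"rx":0,"ry":0,"rz":0,"tx":0,"ty":0,"tz":0,"jaw":18},{"rx":0,"ry":0,"rz":0,"tx":0,"ty":0,"tz":0,"jaw":16},{"rx":0,"ry":0,"rz":0,"tx":0,"ty":0,"tz":0,"jaw":8},{"rx":0,"ry":0,"rz":0,"tx":0,"ty":0,"tz":0,"jaw":0},{"rx":0,"ry":0,"rz":0,"tx":0,"ty":0,"tz":0,"jaw":0},{"rx":0,"ry":0,"rz":0,"tx":0,"ty":0,"tz":0,"jaw":0},{"rx":0,"ry":0,"rz":0,"tx":0,"ty":0,"tz":0,"jaw":0}]' 60
python3 d.py .508 .068 .22
```

```text
time_s: 20.48
tool_pos: [0.5079, 0.0683, 0.12]
tool_rot: [-180.0, -0.0, 80.2]
force: [-3.4, 0.3, 4.1]
grip_width: 0.0154
t 20.48 pos [0.5079 0.0683 0.12  ] rot [-1.7996e+02 -1.0000e-02  8.0250e+01] w 0.0154 F [-3.4  0.3  4.1] q [-43.   8.  35. 112.  -5.  62. -16.]
shift [  -0.3    0.1 -100. ] turn [-0.04 -0.01 -0.05]
```

Bar gripped at 15.4 mm. Lifting gently, 15 mm first.

```bash
python3 -m pendant '[{"rx":0,"ry":0,"rz":0,"tx":0,"ty":0,"tz":-1,"jaw":0},{"rx":0,"ry":0,"rz":0,"tx":0,"ty":0,"tz":-2,"jaw":0},{"rx":0,"ry":0,"rz":0,"tx":0,"ty":0,"tz":-3,"jaw":0},{"rx":0,"ry":0,"rz":0,"tx":0,"ty":0,"tz":-4,"jaw":0},{"rx":0,"ry":0,"rz":0,"tx":0,"ty":0,"tz":-3,"jaw":0},{"rx":0,"ry":0,"rz":0,"tx":0,"ty":0,"tz":-2,"jaw":0},{"rx":0,"ry":0,"rz":0,"tx":0,"ty":0,"tz":0,"jaw":0},{"rx":0,"ry":0,"rz":0,"tx":0,"ty":0,"tz":0,"jaw":0}]' 60
python3 d.py .508 .068 .22
python3 - <<'E'
from cell import env
import cv2
c=env.read_camera("side"); print(env.get_obs()["wrist_torque"])
cv2.imwrite("pics/side13.png",cv2.resize(c["img"][150:270,235:365,::-1],None,fx=5,fy=5,interpolation=cv2.INTER_CUBIC))
E
```

```text
time_s: 21.15
tool_pos: [0.5084, 0.0682, 0.1351]
tool_rot: [180.0, -0.0, 80.2]
force: [-0.7, 0.4, -6.9]
grip_width: 0.0154
t 21.15 pos [0.5084 0.0682 0.1351] rot [ 1.7998e+02 -2.0000e-02  8.0230e+01] w 0.0154 F [-0.7  0.4 -6.9] q [-43.   6.  35. 111.  -4.  64. -17.]
shift [ -0.2  -0.3 -84.9] turn [ 0.02 -0.02 -0.07]
[-0.08153784  0.10860753  0.02939737]
```

View pics/side13.png

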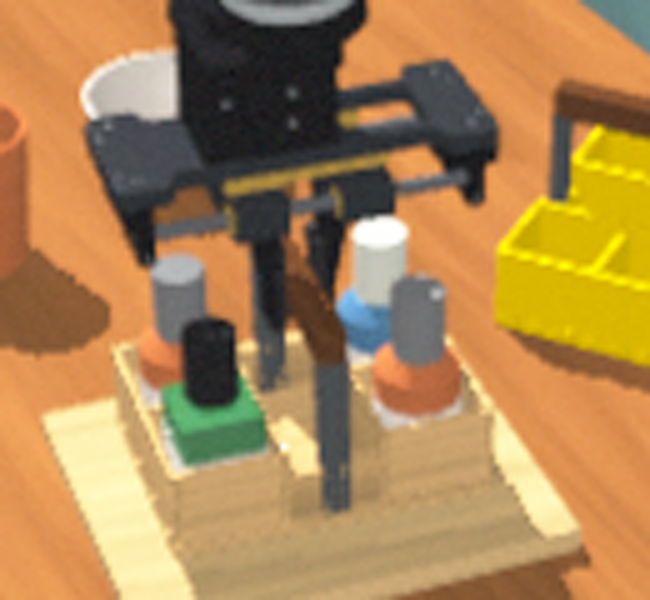

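The caddy is off the board: it carries 7 N, looks level, and all four bottles stand in it. I'll lift the remaining 85 mm.

```bash
python3 -m pendant '[{"rx":0,"ry":0,"rz":0,"tx":0,"ty":0,"tz":-2,"jaw":0},{"rx":0,"ry":0,"rz":0,"tx":0,"ty":0,"tz":-4,"jaw":0},{"rx":0,"ry":0,"rz":0,"tx":0,"ty":0,"tz":-7,"jaw":0},{"rx":0,"ry":0,"rz":0,"tx":0,"ty":0,"tz":-9,"jaw":0},{"rx":0,"ry":0,"rz":0,"tx":0,"ty":0,"tz":-10,"jaw":0},{"rx":0,"ry":0,"rz":0,"tx":0,"ty":0,"tz":-10,"jaw":0},{"rx":0,"ry":0,"rz":0,"tx":0,"ty":0,"tz":-10,"jaw":0},{"rx":0,"ry":0,"rz":0,"tx":0,"ty":0,"tz":-10,"jaw":0},{"rx":0,"ry":0,"rz":0,"tx":0,"ty":0,"tz":-9,"jaw":0},{"rx":0,"ry":0,"rz":0,"tx":0,"ty":0,"tz":-7,"jaw":0},{"rx":0,"ry":0,"rz":0,"tx":0,"ty":0,"tz":-4,"jaw":0},{"rx":0,"ry":0,"rz":0,"tx":0,"ty":0,"tz":-2.5,"jaw":0},{"rx":0,"ry":0,"rz":0,"tx":0,"ty":0,"tz":0,"jaw":0},{"rx":0,"ry":0,"rz":0,"tx":0,"ty":0,"tz":0,"jaw":0},{"rx":0,"ry":0,"rz":0,"tx":0,"ty":0,"tz":0,"jaw":0},{"rx":0,"ry":0,"rz":0,"tx":0,"ty":0,"tz":0,"jaw":0},{"rx":0,"ry":0,"rz":0,"tx":0,"ty":0,"tz":0,"jaw":0},{"rx":0,"ry":0,"rz":0,"tx":0,"ty":0,"tz":0,"jaw":0}]' 60
python3 d.py .508 .068 .22
python3 - <<'E'
from cell import env
from fit import *
c=env.read_camera("side"); o=env.get_obs(); print(np.round(o["joint_velocities"],2))
cv2.imwrite("pics/side14.png",c["img"][...,::-1])
P,col,uv=cloud(c,(230,110,350,260)); t=o["tool_pos"]
yaw=np.radians(-9.7); R=np.array([[np.cos(yaw),-np.sin(yaw)],[np.sin(yaw),np.cos(yaw)]]); L=(P[:,:2]-np.array([t[0],t[1]-.003]))@R
# rim height plane fit
m=(P[:,2]>.155)&(P[:,2]<.18)&(abs(L[:,0])<.09)&(abs(L[:,1])<.065)&(col[:,0]>150)&(col[:,2]>70)&(col[:,0]>col[:,2]*1.2)
print(m.sum(),"rim z pct",np.percentile(P[m][:,2],[5,50,90,97]))
hm=(P[:,2]>.2)&(abs(L[:,0])<.012)&(abs(L[:,1])<.07)&(col[:,0]>col[:,2]*1.5)
for a,b in((-.065,-.02),(-.02,.02),(.02,.065)):
    w=P[hm&(L[:,1]>a)&(L[:,1]<b)]; print(len(w),"handle top z",np.percentile(w[:,2],90) if len(w) else "")
E
```

```text
time_s: 22.7
tool_pos: [0.5081, 0.0681, 0.2192]
tool_rot: [-180.0, 0.0, 80.2]
force: [0.3, -0.1, -7.6]
grip_width: 0.0154
t 22.7 pos [0.5081 0.0681 0.2192] rot [-1.7998e+02  1.0000e-02  8.0230e+01] w 0.0154 F [ 0.3 -0.1 -7.6] q [-44.   2.  34. 105.  -1.  74. -19.]
shift [-0.1 -0.1 -0.8] turn [-0.02  0.01 -0.07]
[ 0.04 -0.07  0.04 -0.05  0.05  0.06 -0.03]
531 rim z pct [0.15604132 0.16337973 0.16706058 0.17154317]
156 handle top z 0.30340588055623813
77 handle top z 0.25324764907439684
8 handle top z 0.23425334771278816
```

View pics/side14.png

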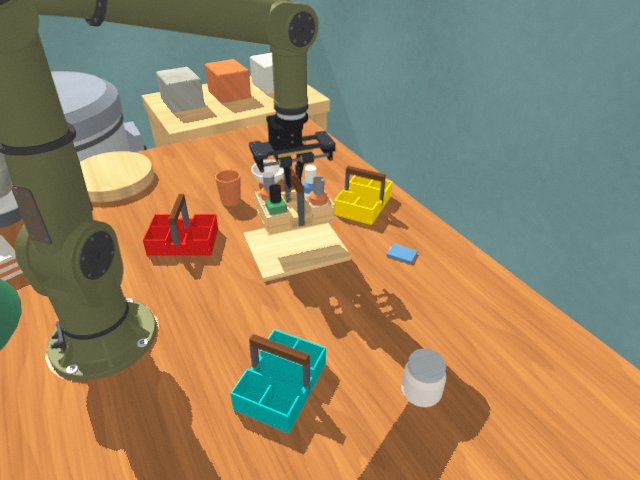

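The picture shows the caddy hanging at (295,200) clear of the board at (297,248). The bowl, beaker, tile and jar are where they were. Before handing in I'll check level through the cap heights.

```bash
python3 - <<'E'
from cell import env
from fit import *
c=env.read_camera("side"); o=env.get_obs()
t=np.array(o["tool_pos"]); cen=np.array([t[0],t[1]-.003])
cv2.imwrite("pics/side15.png",cv2.resize(c["img"][130:240,235:365,::-1],None,fx=6,fy=6,interpolation=cv2.INTER_CUBIC))
P,col,uv=cloud(c,(230,110,350,260)); yaw=np.radians(-9.75); R=np.array([[np.cos(yaw),-np.sin(yaw)],[np.sin(yaw),np.cos(yaw)]]); L=(P[:,:2]-cen)@R*1e3
for n,x,y in(("green",-55,-29),("brown_a",-55,29),("blue",55,29),("brown_b",55,-29)):
    m=(np.hypot(L[:,0]-x,L[:,1]-y)<17)&(P[:,2]<.24)&(P[:,2]>.18); q=P[m]; print(n,m.sum(),"cap top z",np.round(np.percentile(q[:,2],[80,90,97]),4))
# front wall (caddy -y): rim height vs x
f=(abs(L[:,1]+60)<6)&(P[:,2]>.12)&(P[:,2]<.18)
for a,b in((-85,-50),(-50,-25),(25,50),(50,85)):
    w=P[f&(L[:,0]>a)&(L[:,0]<b)]; print((a,b),len(w),np.round(np.percentile(w[:,2],[2,97]),4))
print(o["time_s"],o["tool_pos"],o["force"],o["grip_width"])
E
```

```text
green 248 cap top z [0.2258 0.2269 0.2278]
brown_a 182 cap top z [0.2261 0.2269 0.2281]
blue 181 cap top z [0.2262 0.2272 0.228 ]
brown_b 237 cap top z [0.2257 0.2269 0.228 ]
(-85, -50) 236 [0.1211 0.1671]
(-50, -25) 164 [0.121  0.1661]
(25, 50) 154 [0.121  0.1664]
(50, 85) 209 [0.1205 0.1665]
22.8 [0.50820929 0.06809248 0.21933722] [-0.86345851  1.01078133 -7.16175389] 0.015161425216560418
```

View pics/side15.png

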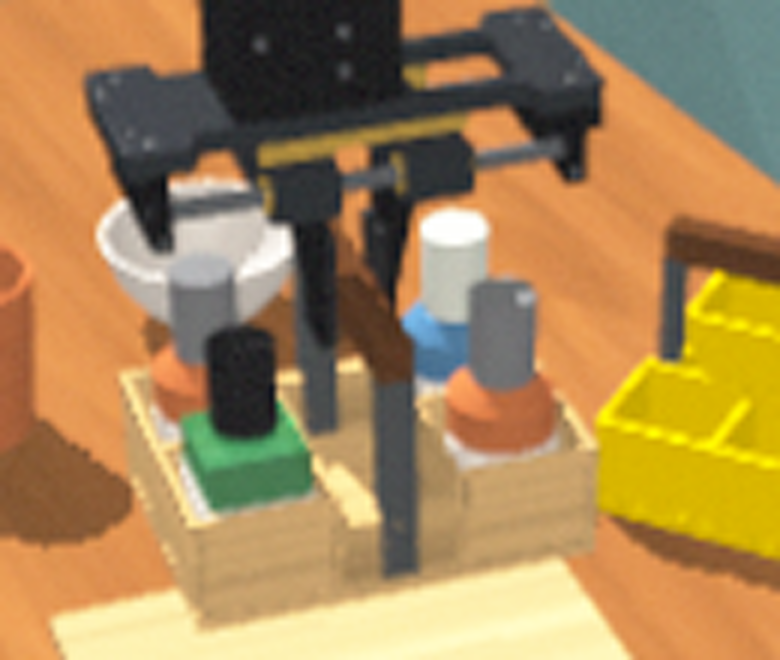

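All four caps are at the same height within 1 mm, so the caddy is level, still and about 99 mm above the board. Handing in.

```bash
python3 -c "
from cell import env
print(env.sign_off())"
```

```text
the job is handed in; nothing more can be done
None
```

The job is done and handed in at 22.8 s. The blue bottle stands in cell_b and the green one in cell_a, both let go before the lift. The full caddy is held by its handle bar about 99 mm above the board at 60 N grip.

**Last checks:**
- **Level:** the four cap tops were within 1 mm of each other, and the front rim was level to about 1 mm.
- **Still and held:** joint speeds were about zero, the wrist carried about 7–7.6 N, and the jaws were steady at about 15.3 mm on the 16 mm bar.
- **Other objects:** the bowl, beaker, tile and jar looked untouched in the last side picture. I judged that by eye and did not measure it.

**Disagreements:**
- **Cameras:** the two cameras differed by about 4 mm in y, so I placed the bottles by relative measurements in the side view.
- **Blue bottle:** it sits roughly 2 mm off its cell's centre.
- **Handle height:** my check of it in the last view failed because the arm's pixels got mixed in. I used the cap and rim heights instead.

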